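# Hardness-check the taper arbors and unload them from the fixture

### The job

Hardness-check the taper arbors in the fixture: take the hardness probe from its stand and take one reading on the marked spot of the round reference block, then one on the end-face spot of each arbor from left to right and a closing one on the reference block again, each time holding the probe square and pushing it straight down until its spring tip is fully pressed in. Then put the probe back upright in its stand, twist each arbor to break its taper free, pull it out and put it in the tray, without disturbing the other things on the bench.

Things in the scene. Friction and masses are not known exactly. Their poses are not given: they have to be found in the camera images.
- probe: cordless hardness probe, upright in its stand, 0.17 kg, z up along its axis. Origin: centre of its flat foot ring (16 mm dia.). Nose 26 mm dia. at z 18-46 mm, black collar 49 mm dia. at z 46-51, round grey grip 28 mm dia. at z 51-113 (hold it at about z = 82, fingertips clear of the collar), head 30 mm dia. up to z = 128 mm
- tip (a point): end of the probe's spring tip (steel pin 5.6 mm dia.) on the probe's axis, 7 mm below the foot when free
- probe_tip (a joint): how far the spring tip is pressed into the probe: 0 free, 0.007 m when fully in, with the foot on the work. Spring force 2.5 N at first contact, 6 N fully in; more push only loads the foot
- stand: fixed probe stand: grey foot 72 mm dia. and an aluminium tube with a flared mouth (bore 33 mm, mouth 40 mm inside, rim 72 mm above the bench). Origin: centre of its underside. With the probe parked, the collar rests on the rim and the probe's foot is 26 mm above this origin
- reference: loose round polished steel reference block, 58 mm dia., 15 mm high, lying flat; origin at the centre of its underside. The stand and this block may change places from start to start
- reference_spot (a point): marked test spot (dark dot 9 mm dia.) at the centre of the reference block's top face
- fixture: fixed taper fixture: base plate 80 x 290 x 14 mm with four sleeves (39 mm dia., tops 64 mm above the bench) at y = +105, +35, -35, -105 mm of its frame; sleeve 1 is leftmost for the robot, +y points left. Origin: centre of its underside. 2 to 4 sleeves hold an arbor
- arbor_1: steel taper arbor seated in sleeve 1, loose, 0.2 kg, z up along its axis. Origin: lower end of its flat tang (20 mm along x, 4 mm along y), 14 mm above the bench when seated. Taper shank 22 to 25 mm dia. up to z = 53 mm; hexagon 27 mm across flats at z 53-73, flats facing its +x and -x; boss 22 mm dia. up to its top at z = 85 mm
- arbor_2: same, in sleeve 2. Seated, an arbor's x axis lies along the fixture's x within 0.05 rad. The taper holds it: it gives at most 2 mm upward until it has been turned 35 to 45 degrees, either way, about its axis (0.2 N m; a stop comes at 46 degrees). At that angle it pulls straight up freely and is out after 53 mm
- arbor_3: same as arbors 1 and 2, in sleeve 3
- arbor_4: same as arbors 1 and 2, in sleeve 4
- spot_1 (a point): marked test spot (dark dot 9 mm dia.) at the centre of arbor 1's top end face, 85 mm above its origin
- spot_2 (a point): marked test spot (dark dot 9 mm dia.) at the centre of arbor 2's top end face, 85 mm above its origin
- spot_3 (a point): marked test spot (dark dot 9 mm dia.) at the centre of arbor 3's top end face, 85 mm above its origin
- spot_4 (a point): marked test spot (dark dot 9 mm dia.) at the centre of arbor 4's top end face, 85 mm above its origin
- tray: loose aluminium tray for tested parts, 180 x 200 x 32 mm outside, 3 mm walls, 0.6 kg; origin at the centre of its underside. The arbors may stand or lie in it any way, wholly inside the walls
- screwdriver_red: bystander (red-handled screwdriver), to be left where it is
- steel_rule: bystander (steel rule), to be left where it is
- bushing_1: bystander (turned bushing, yellowish), to be left where it is

How it is judged (in metres and radians):
On the way, in this order (a step that is already met when the one before it is completed fails the run):
1. reading on the reference block: probe square on its marked spot, pushed down until the tip is fully pressed in (distance between tip and reference_spot below 0.006 m and z of reference_spot in the frame of probe above -0.003 m and angle between the z axis of probe and the z axis of reference, either way round below 0.16 rad), for 0.2 s.
2. reading on arbor 1 (counted from the left) while it sits in its sleeve (distance between tip and spot_1 below 0.006 m and z of spot_1 in the frame of probe above -0.003 m and angle between the z axis of probe and the z axis of arbor_1, either way round below 0.16 rad and z of arbor_1 in the frame of fixture below 0.019 m), for 0.2 s.
3. reading on arbor 2 (counted from the left) while it sits in its sleeve (distance between tip and spot_2 below 0.006 m and z of spot_2 in the frame of probe above -0.003 m and angle between the z axis of probe and the z axis of arbor_2, either way round below 0.16 rad and z of arbor_2 in the frame of fixture below 0.019 m), for 0.2 s.
4. reading on arbor 3 (counted from the left) while it sits in its sleeve (distance between tip and spot_3 below 0.006 m and z of spot_3 in the frame of probe above -0.003 m and angle between the z axis of probe and the z axis of arbor_3, either way round below 0.16 rad and z of arbor_3 in the frame of fixture below 0.019 m), for 0.2 s.
5. reading on arbor 4 (counted from the left) while it sits in its sleeve (distance between tip and spot_4 below 0.006 m and z of spot_4 in the frame of probe above -0.003 m and angle between the z axis of probe and the z axis of arbor_4, either way round below 0.16 rad and z of arbor_4 in the frame of fixture below 0.019 m), for 0.2 s.
6. closing reading on the reference block, after the arbors (all of step 1), for 0.2 s.
At the end, for the whole second after the job is handed in: Probe in its stand (within 10 mm of its axis, upright within 8 degrees, collar on the rim); every arbor that was there at rest in the tray with both ends within its walls (tang end under 75 mm over its underside); tray and reference block flat on the bench (horizontal distance between probe and stand below 0.01 m and z of probe in the frame of stand between 0.02 and 0.034 m and angle between probe's own z axis and vertical below 0.15 rad and linear speed of each of probe, arbor_1, arbor_2, arbor_3, arbor_4 below 0.02 m/s and x of arbor_1 in the frame of tray between -0.09 and 0.09 m and y of arbor_1 in the frame of tray between -0.1 and 0.1 m and x of spot_1 in the frame of tray between -0.092 and 0.092 m and y of spot_1 in the frame of tray between -0.102 and 0.102 m and z of arbor_1 in the frame of tray between 0 and 0.075 m and x of arbor_2 in the frame of tray between -0.09 and 0.09 m and y of arbor_2 in the frame of tray between -0.1 and 0.1 m and x of spot_2 in the frame of tray between -0.092 and 0.092 m and y of spot_2 in the frame of tray between -0.102 and 0.102 m and z of arbor_2 in the frame of tray between 0 and 0.075 m and x of arbor_3 in the frame of tray between -0.09 and 0.09 m and y of arbor_3 in the frame of tray between -0.1 and 0.1 m and x of spot_3 in the frame of tray between -0.092 and 0.092 m and y of spot_3 in the frame of tray between -0.102 and 0.102 m and z of arbor_3 in the frame of tray between 0 and 0.075 m and x of arbor_4 in the frame of tray between -0.09 and 0.09 m and y of arbor_4 in the frame of tray between -0.1 and 0.1 m and x of spot_4 in the frame of tray between -0.092 and 0.092 m and y of spot_4 in the frame of tray between -0.102 and 0.102 m and z of arbor_4 in the frame of tray between 0 and 0.075 m and height (world z) of each of tray, reference below 0.006 m and angle between each of tray, reference's own z axis and vertical below 0.1 rad); the robot touches nothing.
It fails at once if an arbor is forced up out of its sleeve without having been twisted ((z of arbor_1 in the frame of fixture between 0.024 and 0.05 m and x of arbor_1 in the frame of fixture between -0.012 and 0.012 m and y of arbor_1 in the frame of fixture between 0.093 and 0.117 m and angle between the x axis of arbor_1 and the x axis of fixture, either way round below 0.3 rad) or (z of arbor_2 in the frame of fixture between 0.024 and 0.05 m and x of arbor_2 in the frame of fixture between -0.012 and 0.012 m and y of arbor_2 in the frame of fixture between 0.023 and 0.047 m and angle between the x axis of arbor_2 and the x axis of fixture, either way round below 0.3 rad) or (z of arbor_3 in the frame of fixture between 0.024 and 0.05 m and x of arbor_3 in the frame of fixture between -0.012 and 0.012 m and y of arbor_3 in the frame of fixture between -0.047 and -0.023 m and angle between the x axis of arbor_3 and the x axis of fixture, either way round below 0.3 rad) or (z of arbor_4 in the frame of fixture between 0.024 and 0.05 m and x of arbor_4 in the frame of fixture between -0.012 and 0.012 m and y of arbor_4 in the frame of fixture between -0.117 and -0.093 m and angle between the x axis of arbor_4 and the x axis of fixture, either way round below 0.3 rad)).
It fails at once if one of the bystanders (screwdriver, steel rule, bushing) is moved more than 30 mm (distance of any of screwdriver_red, steel_rule, bushing_1 from where it was at the start of the episode above 0.03 m).
Of arbor_1, arbor_2, arbor_3, arbor_4 only 2 to 4 are there at a start; the rules pass over those that are not, and their reading is None.
At some moment in a run one of reference, tray may be knocked a few centimetres aside while the robot is not near it.
It also fails if it takes over 210 s, if anything falls off the work surface, if the arm or the gripper's body presses on something with over 40 N, if the wrist force passes 120 N, or if a joint passes its speed limit or range.

### The arm

A 6-joint arm with a two-finger parallel gripper is mounted at the origin on a cart in front of the work surface, level with it; the furniture and walls round the work are solid. World frame = base frame: x ahead of the robot, y to its left, z up, the work surface at z = 0. Lengths are in m, angles in degrees, forces in N, time in s.
With the tool pointing down it reaches from about 0.35 to 0.775 m from the base axis. Payload 7.3 kg.
Tool frame: the origin (TCP) lies on the centre line of the jaws, within the pads' length; the fingertips stand 25 mm ahead of it and the grasp point (between the pads) lies 6 mm ahead of it; z points along the fingers, y is the line along which they close (so a half turn about z gives the same grasp; the last joint's range is limited). The gripper opens to 92 mm and grips with 3 to 60 N. Pads are 19 mm wide; open, the fingers measure 130 mm over their backs; the gripper's body (75 mm by 190 mm) begins 47 mm behind the grasp point.
Start: joints at [-8.365, 19.595, 87.324, -0, 73.075, -8.365], TCP at [0.525, 0, 0.252] pointing down, gripper open.
Joint ranges: [-145.02, 145.02], [-44.19, 115.74], [2.07, 154.8], [-57.11, 237.11], [16.16, 152.29], [-177.93, 177.93]. Speed limits (degrees/s): [147.25, 147.25, 180, 180, 180, 180].

### API

Orientations are given as [roll, pitch, yaw] about the fixed x, y, z axes, in that order (R = Rz(yaw) Ry(pitch) Rx(roll)).
In Python, from cell import bot, get_image, job gives the robot as it stands. The module is installed in compiled form; this text tells all that it offers.
- The arm moves only by the tool carry_out, never from a script. Its argument "increments" is one flat list of numbers, 5 for each row, row after row: the shift along the tool's x, y, z in units of 25 mm (1.0 is 25 mm), then the turn about the tool's z in units of 5 degrees (1.0 is 5 degrees), then the finger opening in mm, from 0 to 91.8. A call has 1 to 12 rows; each row is the pose to reach, as a shift and turn from the pose commanded when the call began, along the tool's axes at that moment; what a row does not reach only later rows make up. A row lasts 1/12 s, in which the tool goes at most 41.7 mm and 7.16 degrees, less where a joint would pass 70% of its speed; a pose out of reach is approached as far as the arm can. A call with a gripper value outside its range is refused whole. The fingers move at their own pace and stop on an object; the grip force is fixed at half the most. Time passes only in rows, so rows that repeat a pose let the fingers close. It gives the time, the measured TCP pose, the force, the opening and the grip force at its end, in the units of the state.
- bot.sense(): the state, without advancing time (a new reading comes with each control period).
- get_image(name): name is "scene" or "side" or "wrist"; returns a dict with "frame" (400x640x3 uint8, red, green, blue), "K" (3x3 intrinsics, pixels), "R" (3x3) and "t" (3): a world point X has camera coordinates R X + t. Camera axes: x right, y down, z forward; pixel columns grow to the right and rows downward; lengths in m; the calibration is good to about 2 mm. A picture is of the moment at which its call begins. There is no depth.
- job.hand_in(): hands the job in; it is judged then, once.
The state is a dict: "time_s": time; "joint_pos": joint angles; "dq": joint speeds; "tau": joint torques, N m; "ee_pos": TCP position; "eef_rot": TCP orientation; "force": force on the tool from outside, world axes, zero at the start; "moment": the same for the moment, N m; "width": finger opening in m; "grip_force": force on a finger pad.
Only numpy, scipy, OpenCV 4.12 (cv2) and the standard library are available. Lean on these libraries where they do the work, as an engineer would, in place of code of your own. Each camera call takes 0.05 s, during which the arm holds its last target. There are 200 camera calls.

## Working session

There is one attempt and no reset: what is moved stays moved. The work goes in short steps, Python scripts to look and compute and a tool call to move; the robot and the scene stay as the last step left them, time stands still between calls to the robot, and variables do not carry over. Pictures are saved under pics/ and viewed, at most 14 in all, crops included, and the job is handed in when it is done.

Besides the shell and the picture viewer there is one more tool, called after ">>>" by a JSON object that holds its "api" and its "payload". carry_out: Moves the arm, as the interface text tells. Its arguments: {"type":"object","properties":{"increments":{"type":"array","items":{"type":"number"}}},"required":["increments"]}

```bash
mkdir -p pics
cat > h.py <<'E'
import numpy as np, cv2, pickle
from cell import bot, get_image, job
def snap(n,name):
    d=get_image(n); cv2.imwrite(f'pics/{name}.png',cv2.cvtColor(d['frame'],cv2.COLOR_RGB2BGR)); pickle.dump(d,open(f'pics/{name}.pkl','wb')); return d
def load(name): return pickle.load(open(f'pics/{name}.pkl','rb'))
def ray(d,u,v):
    K,R,t=map(np.array,(d['K'],d['R'],d['t'])); r=R.T@np.linalg.inv(K)@np.array([u,v,1.]); return -R.T@t, r/np.linalg.norm(r)
def onz(d,u,v,z):
    c,r=ray(d,u,v); return c+r*(z-c[2])/r[2]
def tri(*obs):
    A=np.zeros((3,3));b=np.zeros(3)
    L=[ray(*o) for o in obs]
    for c,r in L: P=np.eye(3)-np.outer(r,r);A+=P;b+=P@c
    X=np.linalg.solve(A,b); return X,[np.linalg.norm((np.eye(3)-np.outer(r,r))@(X-c)) for c,r in L]
def proj(d,X):
    p=np.array(d['K'])@(np.array(d['R'])@np.array(X)+np.array(d['t'])); return p[:2]/p[2]
E
python3 - <<'E'
from h import *
for n in('scene','side','wrist'):
    d=snap(n,n+'0'); print(n,-np.array(d['R']).T@np.array(d['t']),np.array(d['R'])[2])
s=bot.sense();print({k:np.round(s[k],3) for k in s})
E
```

```text
scene [-0.28635581 -0.65487236  0.58101571] [ 0.72186955  0.54172719 -0.4306228 ]
side [0.13087908 0.58106079 0.45451627] [ 0.45875641 -0.77872634 -0.4279344 ]
wrist [0.52564728 0.0685413  0.38246315] [-0.00167664 -0.25830241 -0.96606265]
{'time_s': np.float64(0.15), 'joint_pos': array([-8.367, 19.629, 87.364, -0.   , 73.074, -8.364]), 'dq': array([ 0.082, -0.036, -0.143,  0.039,  0.068,  0.071]), 'tau': array([ 1.0000e-03, -4.3147e+01, -2.4435e+01,  7.2000e-02,  5.4000e-02,
       -0.0000e+00]), 'ee_pos': array([0.525, 0.   , 0.251]), 'eef_rot': array([-1.79933e+02, -1.00000e-02,  8.99980e+01]), 'force': array([-0.163, -0.34 ,  0.347]), 'moment': array([ 0.034, -0.014,  0.025]), 'grip_force': np.float64(0.0), 'width': np.float64(0.092)}
```

View pics/scene0.png

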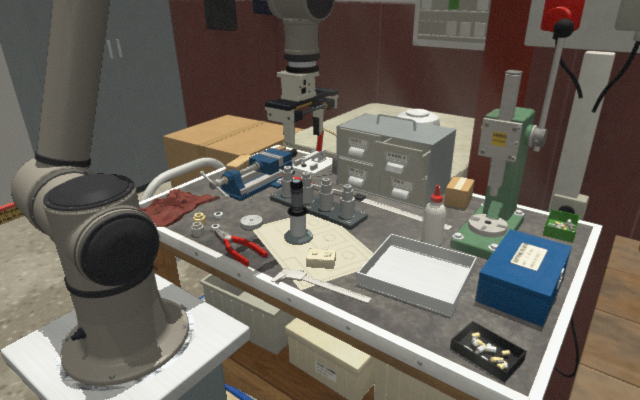

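View pics/side0.png

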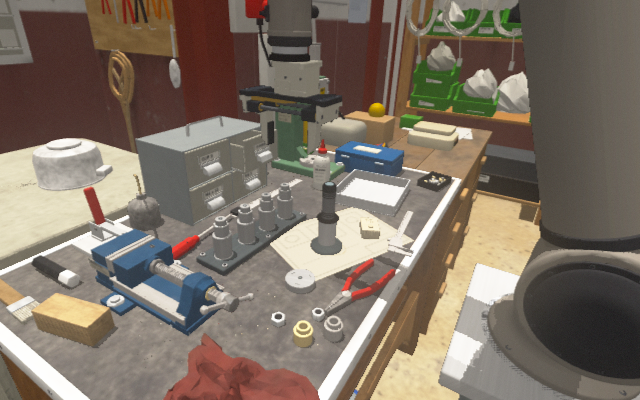

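View pics/wrist0.png

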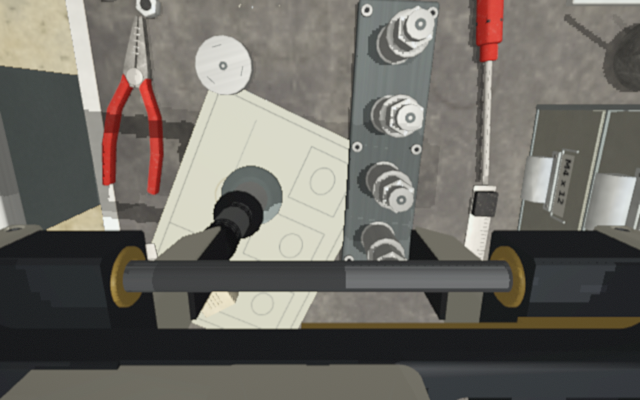

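Scene, side and wrist views show the fixture with all four sleeves holding arbors (wrist: tops near (417,18), (405,118), (401,200), (385,245)). The reference block is at wrist (222,65), the parked probe at (235,215), and the tray at scene (420,270). I'll zoom in for exact pixels.

Run:
```python
from h import *
def crop(n,x0,y0,w,h,s):
    return cv2.resize(cv2.imread(f'pics/{n}.png')[y0:y0+h,x0:x0+w],None,fx=s,fy=s,interpolation=cv2.INTER_CUBIC)
a=crop('side0',200,175,160,120,2.5)   # 400x300
b=crop('scene0',230,160,160,120,2.5)
c=crop('wrist0',180,0,280,210,1.4286)
d=crop('scene0',350,220,160,120,2.5)
c=cv2.resize(c,(400,300))
cv2.imwrite('pics/c1.png',np.vstack([np.hstack([a,b]),np.hstack([c,d])]))
# circles
for n in('side0','scene0','wrist0'):
    g=cv2.cvtColor(cv2.imread(f'pics/{n}.png'),cv2.COLOR_BGR2GRAY)
    print(n,g.shape)
```

```text
side0 (400, 640)
scene0 (400, 640)
wrist0 (400, 640)
```

View pics/c1.png

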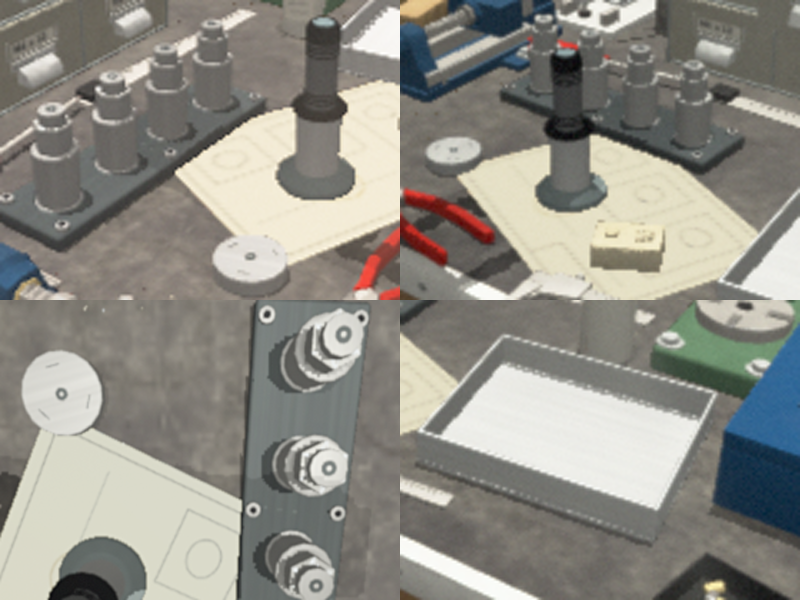

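The zoom shows the dark dots on all four arbors and on the reference block, the probe with its black head, and the tray rim.

```bash
cat >> h.py <<'E'
def dark(name,u,v,r=3):
    g=cv2.cvtColor(load(name)['frame'],cv2.COLOR_RGB2GRAY).astype(float)
    for _ in range(3):
        iu,iv=int(round(u)),int(round(v)); w=g[iv-r:iv+r+1,iu-r:iu+r+1]; m=np.clip(np.median(w)-5-w,0,None)
        if m.sum()<10: return u,v
        yy,xx=np.mgrid[iv-r:iv+r+1,iu-r:iu+r+1]; u,v=(m*xx).sum()/m.sum(),(m*yy).sum()/m.sum()
    return u,v
E
python3 - <<'E'
from h import *
S,C,W=load('side0'),load('scene0'),load('wrist0')
P={'a1':((221.2,217.4),(287.6,167.6),(420.8,23.8)),'a2':((244.8,205.8),(306.8,173.6),(409.6,117.6)),'a3':((266,194.6),(326.8,179.6),(401.2,200.2)),'a4':((284.8,184.6),(347.2,186.8),None),'ref':((300,277.8),(251.6,219.6),(223.4,65.8))}
for k,(s,c,w) in P.items():
    o=[(S,*s),(C,*c)]
    if w: w=dark('wrist0',*w,4);o.append((W,*w))
    X,e=tri(*o); print(k,X.round(4),np.round(e,4), w and onz(W,*w,.099 if k[0]=='a' else .015).round(4))
X,e=tri((S,329.6,183.3),(C,296.8,180.6));print('probetop',X.round(4),np.round(e,4))
for p in((358,272.8),(390.8,234.8),(476.4,258),(452,312)): print('tray',onz(C,*p,.032).round(4))
# foot of stand & collar
X,e=tri((S,326.2,244.5),(C,298.4,237));print('standfoot',X.round(4),np.round(e,4))
X,e=tri((S,328,217),(C,298,211));print('collar',X.round(4),np.round(e,4))
for k in(.1,): print(W['R'])
# fixture screws wrist
for p in((267,314),(361,318),(253,510),(338,513)): print('screw',onz(W,p[0]*.7+180,(p[1]-300)*.7,.014).round(4))
E
```

```text
a1 [0.6041 0.1268 0.0987] [0.0013 0.0018 0.002 ] [0.6037 0.1288 0.099 ]
a2 [0.6022 0.0569 0.0963] [0.0005 0.0015 0.0018] [0.6001 0.0582 0.099 ]
a3 [ 0.5993 -0.0131  0.0965] [0.0003 0.0016 0.0017] [ 0.5972 -0.0113  0.099 ]
a4 [ 0.5954 -0.0825  0.0966] [0.0007 0.0007] None
ref [0.4291 0.1064 0.0139] [0.0009 0.0012 0.0008] [0.4286 0.1064 0.015 ]
probetop [ 0.45  -0.036  0.154] [0.0005 0.0005]
tray [ 0.3709 -0.2576  0.032 ]
tray [ 0.5444 -0.2398  0.032 ]
tray [ 0.5647 -0.4364  0.032 ]
tray [ 0.3679 -0.4599  0.032 ]
standfoot [ 0.4495 -0.0356  0.0023] [0.001 0.001]
collar [ 0.4498 -0.0363  0.074 ] [0.0004 0.0004]
[[ 9.99998371e-01  2.12222986e-04 -1.79227719e-03]
 [ 6.67970225e-04 -9.66064086e-01  2.58301637e-01]
 [-1.67663708e-03 -2.58302414e-01 -9.66062654e-01]]
screw [0.5735 0.1576 0.014 ]
screw [0.6381 0.1551 0.014 ]
screw [0.5679 0.0235 0.014 ]
screw [0.6324 0.0213 0.014 ]
```

All heights match the text: arbor tops about 0.097, the reference top at 0.014, the probe top at 0.154. The arbor spacing comes out at 70 mm and the tray at about 180x200. Next I go to the probe.

>>> {"api": "carry_out", "payload": {"increments": [-0.5,-1,0,0,80,-1,-2,0,0,80,-1.44,-3,0,0,80,-1.44,-3,1,0,80,-1.44,-3,2,0,80,-1.44,-3,3,0,80,-1.44,-3,3.5,0,80,-1.44,-3,3.5,0,80]}}

```text
time_s: 0.82
ee_pos: [0.4482, -0.0356, 0.1617]
eef_rot: [-179.7, -0.1, 90.0]
force: [-0.6, 1.0, -0.2]
width: 0.0801
grip_force: 0.0
```

Run:
```python
from h import *
d=snap('wrist','w1'); s=bot.sense(); print(s['ee_pos'],s['eef_rot'],s['force'])
print('probe top expected',proj(d,[.45,-.036,.154]),proj(d,[.45,-.036,.077]))
W=load('wrist0')
for u,v in((530,228),(540,105)): print('cab',onz(W,u,v,.15),onz(W,u,v,.0))
```

```text
[ 0.44920294 -0.0358064   0.16322301] [-1.79823596e+02 -4.61678467e-02  8.99949252e+01] [ 0.75667909 -0.07223897  1.06730052]
probe top expected [319.94395857 263.19077399] [319.82255119 210.99252627]
cab [ 0.67966804 -0.01852414  0.15      ] [ 0.77905203 -0.0747043   0.        ]
cab [0.67230451 0.06785763 0.15      ] [0.76693707 0.06741648 0.        ]
```

View pics/w1.png

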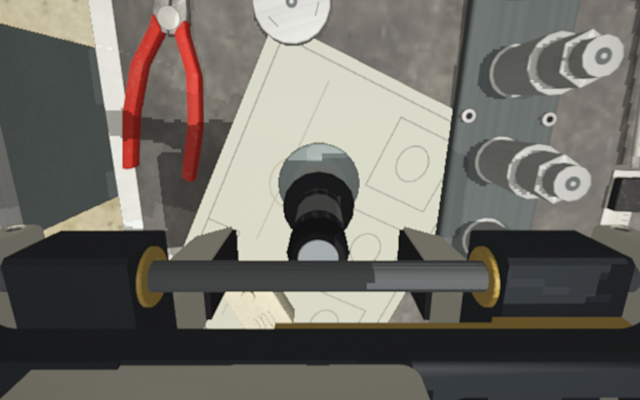

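The wrist view shows the probe axis centred between the jaws (u≈319), as expected. Lower and close.

>>> {"api": "carry_out", "payload": {"increments": [0,0,1,0,80,0,0,1.88,0,80,0,0,1.88,0,80,0,0,1.88,0,20,0,0,1.88,0,10,0,0,1.88,0,10,0,0,1.88,0,10,0,0,1.88,0,10,0,0,1.88,0,10,0,0,1.88,0,10,0,0,1.88,0,10,0,0,1.88,0,10]}}

```text
time_s: 1.87
ee_pos: [0.4499, -0.036, 0.1173]
eef_rot: [-180.0, -0.0, 90.0]
force: [-2.0, 0.1, 2.1]
width: 0.0275
grip_force: 30.2
```

>>> {"api": "carry_out", "payload": {"increments": [0,0,0,0,10,0,0,0,0,10,0,0,0,0,10,0,0,0,0,10]}}

```text
time_s: 2.2
ee_pos: [0.4498, -0.036, 0.1172]
eef_rot: [-180.0, -0.0, 90.0]
force: [-2.1, 0.2, 2.0]
width: 0.0276
grip_force: 30.2
```

>>> {"api": "carry_out", "payload": {"increments": [0,0,-0.5,0,10,0,0,-1.5,0,10,0,0,-2.5,0,10,0,0,-3.5,0,10,1.2,-0.2,-3.5,0,10,2.4,-0.4,-3.5,0,10,3.6,-0.6,-3.5,0,10,4.8,-0.84,-3.5,0,10,5.7,-0.84,-3.5,0,10,5.7,-0.84,-3.5,0,10,5.7,-0.84,-3.5,0,10]}}

```text
time_s: 3.12
ee_pos: [0.4289, 0.1073, 0.2045]
eef_rot: [-180.0, 0.0, 90.2]
force: [0.8, 0.2, -2.0]
width: 0.0276
grip_force: 30.2
```

Run:
```python
from h import *
S=snap('side','s2');C=snap('scene','k2');s=bot.sense(); print(s['ee_pos'],s['eef_rot'],s['force'],s['width'])
def crop(n,x0,y0,w,h,k):
    return cv2.resize(cv2.imread(f'pics/{n}.png')[y0:y0+h,x0:x0+w],None,fx=k,fy=k,interpolation=cv2.INTER_CUBIC)
cv2.imwrite('pics/c2.png',np.hstack([crop('s2',240,160,100,150,4),crop('k2',200,110,100,150,4)]))
for d in(S,C):print(proj(d,[.429,.1064,.015]),proj(d,np.array(s['ee_pos'])-[0,0,.0982]))
```

```text
[0.42906601 0.106036   0.20447975] [-1.79988242e+02  2.37233146e-02  9.00065058e+01] [ 0.21334104  0.89179506 -2.6276204 ] 0.02750777001117847
[300.09198247 276.88174902] [300.83095828 235.93087801]
[251.13503596 219.48061853] [248.41724547 187.76438818]
```

View pics/c2.png

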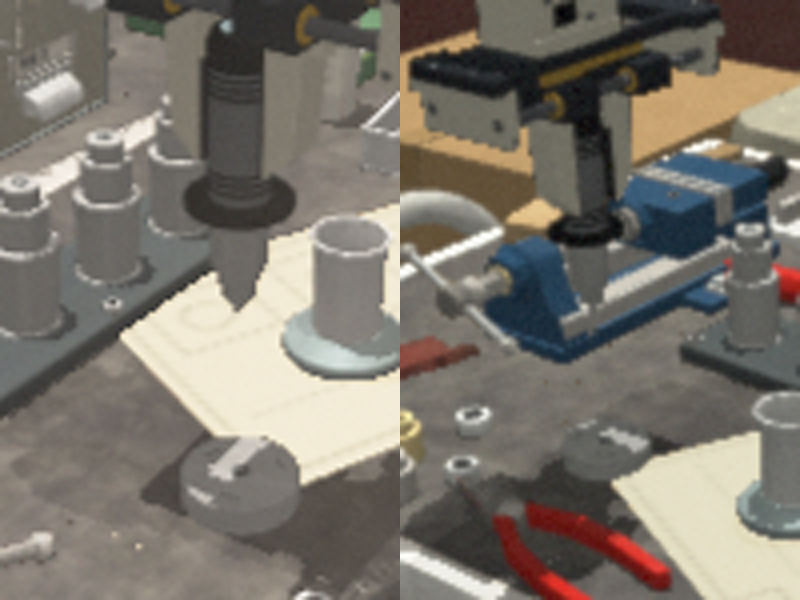

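The side crop shows the tip hanging over the reference block, with the tip within about 1 px of its predicted position and the block unmoved. Press.

>>> {"api": "carry_out", "payload": {"increments": [0,0,1,0,10,0,0,2,0,10,0,0,3,0,10,0,0,3.5,0,10,0,0,3.75,0,10,0,0,3.88,0,10,0,0,3.96,0,10,0,0,3.96,0,10,0,0,3.96,0,10,0,0,3.96,0,10,0,0,3.96,0,10,0,0,3.96,0,10]}}

```text
time_s: 4.22
ee_pos: [0.4293, 0.1063, 0.1063]
eef_rot: [179.9, 0.0, 90.0]
force: [-3.7, -2.6, 6.1]
width: 0.0271
grip_force: 30.2
```

>>> {"api": "carry_out", "payload": {"increments": [0,0,0.06,0,10,0,0,0.06,0,10,0,0,0.06,0,10,0,0,0.06,0,10,0,0,0.06,0,10]}}

```text
time_s: 4.63
ee_pos: [0.4298, 0.1065, 0.106]
eef_rot: [179.8, 0.0, 90.0]
force: [-6.5, -2.3, 21.2]
width: 0.0275
grip_force: 30.1
```

Run:
```python
from h import *
S=snap('side','s3');C=snap('scene','k3');s=bot.sense(); print(s['ee_pos'],s['eef_rot'],s['force'],s['width'])
def crop(n,x0,y0,w,h,k):
    return cv2.resize(cv2.imread(f'pics/{n}.png')[y0:y0+h,x0:x0+w],None,fx=k,fy=k,interpolation=cv2.INTER_CUBIC)
cv2.imwrite('pics/c3.png',np.hstack([crop('s3',250,200,100,100,4),crop('k3',200,150,100,100,4)]))
```

```text
[0.42977843 0.10647206 0.10599503] [1.79848249e+02 4.72505654e-03 9.00133601e+01] [-6.2908191  -3.30437859 21.46548283] 0.027555132000728687
```

View pics/c3.png

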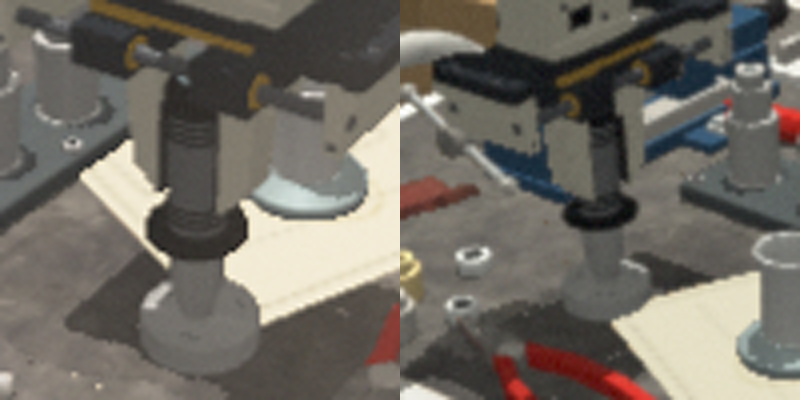

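The side and scene crops show the probe foot standing on the block centre under a load of about 21 N, so the reading is taken. Before going to the arbors I check clearance to the drawer cabinet.

Run:
```python
from h import *
def crop(n,x0,y0,w,h,k):
    return cv2.resize(cv2.imread(f'pics/{n}.png')[y0:y0+h,x0:x0+w],None,fx=k,fy=k,interpolation=cv2.INTER_CUBIC)
cv2.imwrite('pics/c4.png',np.hstack([crop('s2',125,100,160,160,2.5),crop('scene0',320,100,160,160,2.5)]))
```

```text
(no output)
```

View pics/c4.png

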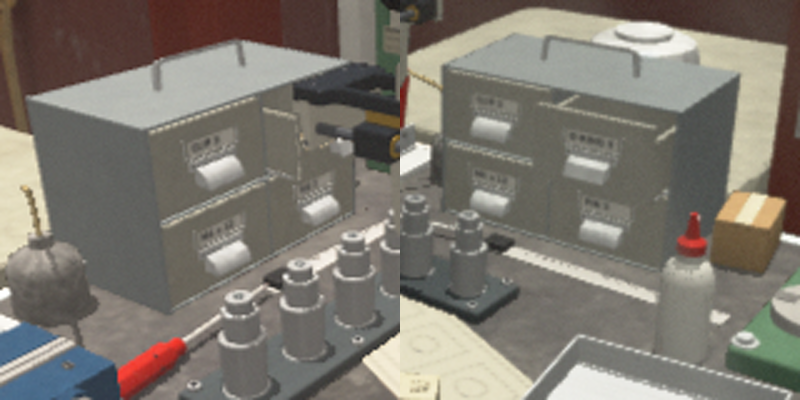

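The crops show the cabinet's front-left edge at side (185,153)/scene (337,129), with the top-right drawer slightly open.

Run:
```python
from h import *
S,C=load('s2'),load('scene0')
for k,s,c in(('FLtop',(150,132),(443,72)),('FLbot',(170,308),(445,207)),('handle1',(225,185),(492,136)),('handle2',(230,262),(493,211)),('h4',(322,212),(602,240)),('FRbot',(355,212),(662,268))):
    print(k,*tri((S,s[0]/2.5+125,s[1]/2.5+100),(C,(c[0]-400)/2.5+320,c[1]/2.5+100)))
for p in((534,104),(678,126),(602,180)): print('open drawer top at z .14', onz(C,(p[0]-400)/2.5+320,p[1]/2.5+100,.14), onz(C,(p[0]-400)/2.5+320,p[1]/2.5+100,.11))
```

```text
FLtop [0.76234976 0.06354459 0.1836178 ] [np.float64(0.0022087027553657035), np.float64(0.0022087027553657134)]
FLbot [0.76692666 0.06371628 0.00533241] [np.float64(0.0005985873388554448), np.float64(0.0005985873388554412)]
handle1 [ 0.75400889 -0.00939982  0.11614334] [np.float64(0.0034085715420560125), np.float64(0.003408571542056012)]
handle2 [ 0.75841412 -0.01214586  0.02446111] [np.float64(0.0010088712196984109), np.float64(0.0010088712196983489)]
h4 [ 0.75621573 -0.15759359  0.02784348] [np.float64(0.0013778183269839651), np.float64(0.0013778183269840384)]
FRbot [ 0.76434802 -0.2266405   0.00508724] [np.float64(0.002949843715004988), np.float64(0.0029498437150047682)]
open drawer top at z .14 [ 0.82780478 -0.02229943  0.14      ] [0.90359532 0.02073121 0.11      ]
open drawer top at z .14 [ 0.85377884 -0.19341166  0.14      ] [ 0.93133626 -0.1620209   0.11      ]
open drawer top at z .14 [ 0.66567367 -0.19566281  0.14      ] [ 0.73043528 -0.16442518  0.11      ]
```

>>> {"api": "carry_out", "payload": {"increments": [0,0,-1,0,10,0,0,-2.2,0,10,0,0,-3.4,0,10,0,0,-4.4,0,10,0.2,1.4,-4.4,0,10,0.4,2.8,-4.4,0,10,0.6,4.2,-4.4,0,10,0.8,5.6,-4.4,0,10,0.84,6.6,-4.4,0,10,0.84,6.98,-4.4,0,10,0.84,6.98,-4.4,0,10,0.84,6.98,-4.4,0,10]}}

```text
time_s: 5.73
ee_pos: [0.6036, 0.1277, 0.2133]
eef_rot: [-180.0, -0.0, 90.0]
force: [0.3, 0.3, -1.3]
width: 0.0275
grip_force: 30.1
```

Run:
```python
from h import *
S=snap('side','s5');C=snap('scene','k5');s=bot.sense(); print(s['ee_pos'],s['eef_rot'],s['force'],s['width'])
def crop(n,x0,y0,w,h,k):
    return cv2.resize(cv2.imread(f'pics/{n}.png')[y0:y0+h,x0:x0+w],None,fx=k,fy=k,interpolation=cv2.INTER_CUBIC)
cv2.imwrite('pics/c5.png',np.hstack([crop('s5',190,170,60,60,6),crop('k5',260,130,60,60,6)]))
for d in(S,C):print(proj(d,[.604,.1275,.099]),proj(d,np.array(s['ee_pos'])-[0,0,.098]))
```

```text
[0.60279949 0.12767787 0.21402202] [-1.79968364e+02 -1.18817881e-02  9.00055746e+01] [ 0.22889597 -1.00005136 -1.64481396] 0.027773124388260448
[220.76934532 217.99619149] [220.46238548 210.60901655]
[286.9821344  166.95753809] [286.3913169  161.47427436]
```

View pics/c5.png

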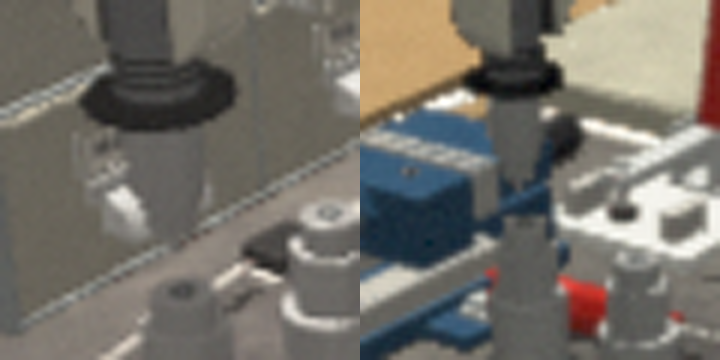

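The crops show the tip hanging just over arbor 1's dot, about 1-2 mm too far to +y. Correct and press.

>>> {"api": "carry_out", "payload": {"increments": [-0.06,0,0.3,0,10,-0.06,0,0.5,0,10,-0.06,0,0.7,0,10,-0.06,0,0.85,0,10,-0.06,0,0.95,0,10,-0.06,0,1.02,0,10,-0.06,0,1.02,0,10,-0.06,0,1.02,0,10,-0.06,0,1.02,0,10,-0.06,0,1.02,0,10,-0.06,0,1.02,0,10]}}

```text
time_s: 6.75
ee_pos: [0.6042, 0.1262, 0.1901]
eef_rot: [179.8, -0.0, 90.0]
force: [-0.1, -0.1, 7.7]
width: 0.0278
grip_force: 30.1
```

>>> {"api": "carry_out", "payload": {"increments": [0,0,0.05,0,10,0,0,0.05,0,10,0,0,0.05,0,10,0,0,0.05,0,10]}}

```text
time_s: 7.08
ee_pos: [0.6047, 0.1262, 0.19]
eef_rot: [179.7, -0.0, 90.0]
force: [-1.2, 0.2, 9.8]
width: 0.0274
grip_force: 30.1
```

>>> {"api": "carry_out", "payload": {"increments": [0,0,-0.4,0,10,0,0,-1.0,0,10,-0.9,-0.04,-1.0,0,10,-1.9,-0.08,-1.0,0,10,-2.6,-0.12,-1.0,0,10,-2.8,-0.12,-1.0,0,10,-2.8,-0.12,-1.0,0,10,-2.8,-0.12,-0.7,0,10,-2.8,-0.12,-0.4,0,10,-2.8,-0.12,-0.2,0,10,-2.8,-0.12,-0.1,0,10,-2.8,-0.12,0,0,10]}}

```text
time_s: 8.08
ee_pos: [0.6021, 0.0569, 0.1898]
eef_rot: [179.7, -0.0, 90.1]
force: [-1.1, 0.8, 24.9]
width: 0.0275
grip_force: 30.0
```

>>> {"api": "carry_out", "payload": {"increments": [0,0,0,0,10,0,0,0,0,10,0,0,0,0,10,0,0,0,0,10,0,0,0,0,10,0,0,0,0,10]}}

```text
time_s: 8.58
ee_pos: [0.6018, 0.0568, 0.19]
eef_rot: [179.7, -0.0, 90.1]
force: [-1.4, 0.4, 13.1]
width: 0.0279
grip_force: 30.1
```

Run:
```python
from h import *
S=snap('side','s6');C=snap('scene','k6');s=bot.sense(); print(s['ee_pos'],s['eef_rot'],s['force'],s['width'])
def crop(n,x0,y0,w,h,k):
    return cv2.resize(cv2.imread(f'pics/{n}.png')[y0:y0+h,x0:x0+w],None,fx=k,fy=k,interpolation=cv2.INTER_CUBIC)
cv2.imwrite('pics/c6.png',np.hstack([crop('s6',215,170,60,60,6),crop('k6',280,140,60,60,6)]))
```

```text
[0.60183076 0.05682155 0.18999439] [ 1.79695547e+02 -3.36202432e-03  9.00574955e+01] [ 0.03430289 -0.04118419 12.23134794] 0.0275757627682076
```

View pics/c6.png

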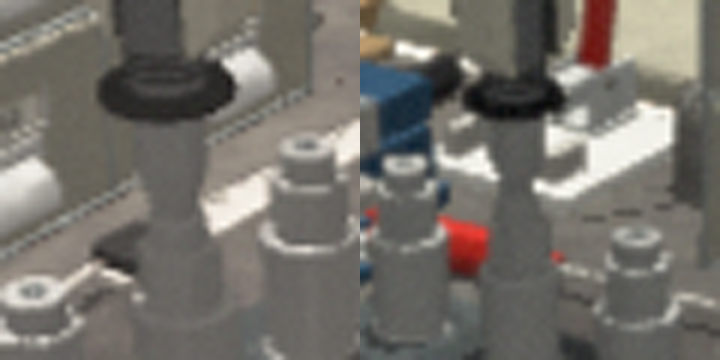

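The crops show the probe foot on arbor 2's end face, centred within about 1-2 mm, loaded to 12 N or more. Go on to arbors 3 and 4.

>>> {"api": "carry_out", "payload": {"increments": [0,0,-0.4,0,10,0,0,-1.0,0,10,-0.9,-0.04,-1.0,0,10,-1.9,-0.08,-1.0,0,10,-2.6,-0.12,-1.0,0,10,-2.84,-0.12,-1.0,0,10,-2.84,-0.12,-1.0,0,10,-2.84,-0.12,-0.7,0,10,-2.84,-0.12,-0.4,0,10,-2.84,-0.12,-0.2,0,10,-2.84,-0.12,-0.1,0,10,-2.84,-0.12,0,0,10]}}

```text
time_s: 9.68
ee_pos: [0.5991, -0.0143, 0.1898]
eef_rot: [179.7, 0.0, 90.1]
force: [-1.7, 1.0, 25.3]
width: 0.0274
grip_force: 30.0
```

>>> {"api": "carry_out", "payload": {"increments": [0,0,0,0,10,0,0,0,0,10,0,0,0.02,0,10,0,0,0.02,0,10,0,0,0.02,0,10,0,0,0.02,0,10]}}

```text
time_s: 10.18
ee_pos: [0.5991, -0.0144, 0.19]
eef_rot: [179.6, 0.0, 90.1]
force: [-0.9, 0.4, 15.1]
width: 0.0273
grip_force: 30.1
```

>>> {"api": "carry_out", "payload": {"increments": [0,0,-0.4,0,10,0,0,-1.0,0,10,-0.9,-0.04,-1.0,0,10,-1.9,-0.08,-1.0,0,10,-2.6,-0.12,-1.0,0,10,-2.8,-0.13,-1.0,0,10,-2.8,-0.13,-1.0,0,10,-2.8,-0.13,-0.7,0,10,-2.8,-0.13,-0.4,0,10,-2.8,-0.13,-0.2,0,10,-2.8,-0.13,-0.1,0,10,-2.8,-0.13,0,0,10]}}

```text
time_s: 11.18
ee_pos: [0.596, -0.0845, 0.1898]
eef_rot: [179.7, 0.1, 90.1]
force: [-2.0, -0.1, 26.8]
width: 0.0277
grip_force: 30.0
```

>>> {"api": "carry_out", "payload": {"increments": [0,0,0,0,10,0,0,0,0,10,0,0,0.02,0,10,0,0,0.02,0,10,0,0,0.02,0,10,0,0,0.02,0,10]}}

```text
time_s: 11.68
ee_pos: [0.596, -0.0846, 0.1899]
eef_rot: [179.6, 0.1, 90.1]
force: [-1.4, -0.1, 17.3]
width: 0.0276
grip_force: 30.0
```

Run:
```python
from h import *
S=snap('side','s7');C=snap('scene','k7');s=bot.sense(); print(s['ee_pos'],s['eef_rot'],s['force'],s['width'])
def crop(n,x0,y0,w,h,k):
    return cv2.resize(cv2.imread(f'pics/{n}.png')[y0:y0+h,x0:x0+w],None,fx=k,fy=k,interpolation=cv2.INTER_CUBIC)
cv2.imwrite('pics/c7.png',np.vstack([np.hstack([crop('s7',255,150,60,60,5),crop('k7',320,150,60,60,5)]),np.hstack([crop('s7',240,220,120,60,2.5),crop('k7',190,180,120,60,2.5)])]))
for d in(S,C):print(proj(d,[.429,.1064,.015]))
```

```text
[ 0.59606235 -0.08463631  0.18994372] [1.79605374e+02 1.02569863e-01 9.00566691e+01] [-1.20293086  0.16718572 16.28590605] 0.02737523001038751
[300.09198247 276.88174902]
[251.13503596 219.48061853]
```

View pics/c7.png

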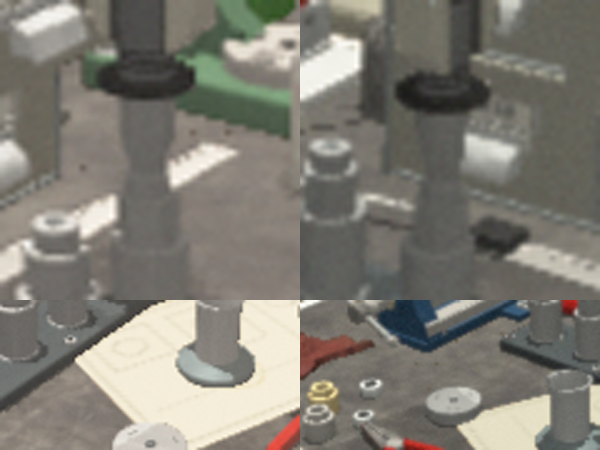

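The top crops show the probe foot centred on arbor 4's face. The bottom crops show the reference block unmoved (side (301,277), scene (251,221)). Next comes the closing reading.

>>> {"api": "carry_out", "payload": {"increments": [0,0,-0.4,0,10,0,0,-1.1,0,10,1.1,-0.95,-1.1,0,10,2.2,-1.9,-1.1,0,10,3.3,-2.85,-1.1,0,10,4.4,-3.8,-1.1,0,10,5.5,-4.75,-1.1,0,10,6.6,-5.7,-1.1,0,10,7.4,-6.5,-1.1,0,10,7.64,-6.66,-1.1,0,10,7.64,-6.66,-1.1,0,10,7.64,-6.66,-1.1,0,10]}}

```text
time_s: 12.78
ee_pos: [0.4282, 0.1063, 0.2141]
eef_rot: [179.9, 0.0, 90.1]
force: [-0.5, -0.1, -2.2]
width: 0.0275
grip_force: 30.1
```

Run:
```python
from h import *
S=snap('side','s8');C=snap('scene','k8');s=bot.sense(); print(s['ee_pos'],s['eef_rot'],s['force'],s['width'])
A=load('s7');B=load('k7')
# did the block stay? template match of block between s2 and s8 (same arm pose/shadows)
for a,b,(x,y) in((load('s2')['frame'],S['frame'],(300,277)),(load('k2')['frame'],C['frame'],(251,219))):
    T=a[y-12:y+16,x-24:x+24]; R=b[y-60:y+64,x-72:x+72]; m=cv2.matchTemplate(R,T,cv2.TM_CCOEFF_NORMED);_,v,_,l=cv2.minMaxLoc(m);print(v,l,'expect (48,48)')
```

```text
[0.4287239  0.10544809 0.21391428] [1.79962464e+02 1.66577337e-02 8.99732732e+01] [-0.26632965 -0.97855462 -1.22347514] 0.027454114949872613
0.9700090885162354 (48, 48) expect (48,48)
0.9915391802787781 (48, 48) expect (48,48)
```

>>> {"api": "carry_out", "payload": {"increments": [0,0,1,0,10,0,0,2,0,10,0,0,3,0,10,0,0,3.6,0,10,0,0,4.0,0,10,0,0,4.2,0,10,0,0,4.3,0,10,0,0,4.36,0,10,0,0,4.38,0,10,0,0,4.38,0,10,0,0,4.38,0,10,0,0,4.38,0,10]}}

```text
time_s: 13.88
ee_pos: [0.4279, 0.1054, 0.1061]
eef_rot: [180.0, 0.0, 90.0]
force: [-6.2, -1.4, 16.0]
width: 0.0278
grip_force: 30.1
```

>>> {"api": "carry_out", "payload": {"increments": [0,0,0.02,0,10,0,0,0.02,0,10,0,0,0.02,0,10,0,0,0.02,0,10]}}

```text
time_s: 14.22
ee_pos: [0.4279, 0.1054, 0.106]
eef_rot: [180.0, 0.0, 90.0]
force: [-7.7, -2.0, 20.7]
width: 0.0276
grip_force: 30.1
```

>>> {"api": "carry_out", "payload": {"increments": [0,0,-1,0,10,0,0,-2.2,0,10,0,0,-3.4,0,10,0,0,-4.1,0,10,-1.3,0.2,-4.1,0,10,-2.6,0.4,-4.1,0,10,-3.9,0.6,-4.1,0,10,-5.0,0.8,-4.1,0,10,-5.66,0.88,-4.1,0,10,-5.66,0.88,-4.1,0,10,-5.66,0.88,-4.1,0,10,-5.66,0.88,-4.1,0,10]}}

```text
time_s: 15.22
ee_pos: [0.4498, -0.0352, 0.2067]
eef_rot: [180.0, -0.0, 90.0]
force: [-0.3, -0.1, -2.1]
width: 0.0274
grip_force: 30.1
```

```bash
python3 -c "
from h import *
s=bot.sense();print(s['ee_pos'],s['eef_rot'],s['force'])"
```

```text
[ 0.44979286 -0.03523565  0.20668262] [ 1.79976458e+02 -1.73529722e-02  8.99669417e+01] [-0.26716356 -0.1295712  -2.11942344]
```

>>> {"api": "carry_out", "payload": {"increments": [-0.03,0,0.8,0,10,-0.03,0,1.6,0,10,-0.03,0,2.3,0,10,-0.03,0,2.8,0,10,-0.03,0,3.2,0,10,-0.03,0,3.4,0,10,-0.03,0,3.5,0,10,-0.03,0,3.55,0,10,-0.03,0,3.55,0,10,-0.03,0,3.55,0,10]}}

```text
time_s: 16.05
ee_pos: [0.4501, -0.0361, 0.1183]
eef_rot: [179.9, 0.0, 90.0]
force: [-0.0, 0.2, -1.9]
width: 0.0279
grip_force: 30.1
```

>>> {"api": "carry_out", "payload": {"increments": [0,0,0.04,0,10,0,0,0.04,0,34,0,0,0.04,0,34,0,0,0.04,0,50,0,0,0.04,0,80,0,0,0.04,0,80,0,0,0.04,0,80,0,0,-1,0,80,0,0,-2,0,80,0,0,-3.5,0,80,0,0,-4,0,80,0,0,-4,0,80]}}

```text
time_s: 17.05
ee_pos: [0.4515, -0.0366, 0.2211]
eef_rot: [179.6, 0.1, 90.0]
force: [-0.0, 0.1, -0.2]
width: 0.0797
grip_force: 0.0
```

Run:
```python
from h import *
S=snap('side','s9');C=snap('scene','k9');W=snap('wrist','w9');s=bot.sense(); print(s['ee_pos'],s['eef_rot'],s['force'],s['width'])
for n in 'side','scene':
    a=load(n+'0')['frame'].astype(int);b=(S if n=='side' else C)['frame'].astype(int)
    u,v=map(int,proj(S if n=='side' else C,[.45,-.036,.1])); print(n,np.abs(a-b)[v-28:v+40,u-14:u+14].mean(axis=(1,2)).round(0)[::6])
    r=(329,183) if n=='side' else (297,181)
    for im in(a,b): 
        m=im[v-45:v+5,u-25:u+25].max(2)<45; print(np.argwhere(m).mean(0), m.sum())
```

```text
[ 0.44914527 -0.03609002  0.21682681] [-1.79917420e+02 -2.23321115e-02  8.99974248e+01] [ 0.86053795 -0.03721498 -0.35706351] 0.07995674178295156
side [ 1. 10.  5.  5.  3.  4.  5.  9.  1.  1.  2.  3.]
[nan nan] 0
[nan nan] 0
scene [ 3. 11.  6.  5.  4.  6.  6.  8.  1.  2. 15.  8.]
[32.03125 22.84375] 128
[29.63333333 24.07333333] 150<stdin>:8: RuntimeWarning: Mean of empty slice.
  ret = um.true_divide(
```

The before/after differences around the stand are tiny, so the probe is seated. Now to arbor 4, hovering above it first.

>>> {"api": "carry_out", "payload": {"increments": [-0.4,1.2,0,0.24,80,-0.8,2.5,0,0.48,80,-1.2,3.8,0,0.48,80,-1.6,5.0,0,0.48,80,-1.9,5.6,0,0.48,80,-1.9,5.84,0.8,0.48,70,-1.9,5.84,1.6,0.48,70,-1.9,5.84,2.4,0.48,70,-1.9,5.84,2.4,0.48,70,-1.9,5.84,2.4,0.48,70]}}

```text
time_s: 18.03
ee_pos: [0.5946, -0.0834, 0.1555]
eef_rot: [-179.7, -0.1, 87.6]
force: [0.5, -0.5, 0.8]
width: 0.0704
grip_force: 0.0
```

Run:
```python
from h import *
W=snap('wrist','w10');s=bot.sense(); print(s['ee_pos'],s['eef_rot'],s['force'],s['width'])
p=np.array(s['ee_pos'])
for k,X in dict(a1=(.6043,.1258,.099),a2=(.6015,.056,.099),a3=(.5987,-.014,.099),a4=(.5957,-.0836,.099)).items():
    q=proj(W,X); print(k,q); 
    if 0<q[0]<640 and 0<q[1]<400:
        u,v=dark('wrist10' if 0 else 'w10',*q,7); print('  dark',u,v,onz(W,u,v,.099))
S,C=load('side0'),load('scene0')
print('bottle',tri((S,322,144),(C,437.6,186)),onz(C,434,244,0))
print('fit tri probe base', onz(W,320,200,0))
cv2.imwrite('pics/w10c.png',cv2.resize(cv2.imread('pics/w10.png')[0:300,220:460],None,fx=2,fy=2))
```

```text
[ 0.59550625 -0.08366109  0.15712747] [-1.79902310e+02 -2.42797195e-02  8.75995515e+01] [ 0.97693315 -0.12550309  0.7097733 ] 0.0697916420041223
a1 [ 318.61507971 -237.35942458]
a2 [318.72049427 -49.22943225]
a3 [318.82023531 101.95341071]
  dark 317.58724202626644 97.73358348968105 [ 0.5981329  -0.01180962  0.099     ]
a4 [318.53331224 225.1475008 ]
  dark 314.0117259069256 222.07585196042507 [ 0.59313579 -0.08159233  0.099     ]
bottle (array([ 0.62429619, -0.30892855,  0.1415906 ]), [np.float64(0.005012824577142486), np.float64(0.005012824577142581)]) [ 0.61459689 -0.32071861  0.        ]
fit tri probe base [ 0.59623637 -0.09633394  0.        ]
```

View pics/w10c.png

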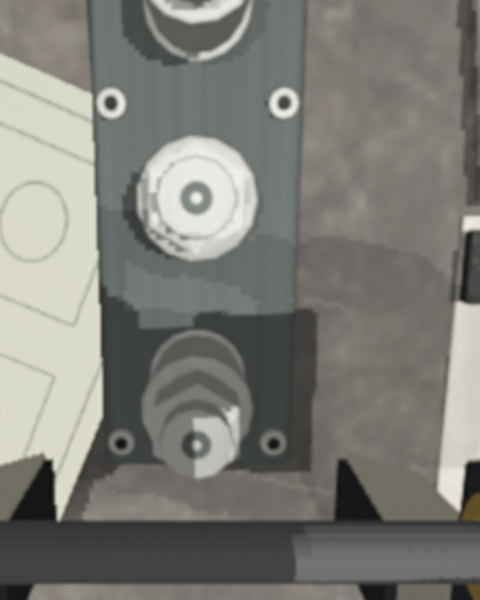

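The wrist crop shows arbor 4's dot at full-image (318.5,222) and arbor 3's at (318.5,99). Both are within 2 mm of my estimates, and the jaws straddle arbor 4. Lower, grip and twist.

>>> {"api": "carry_out", "payload": {"increments": [0.01,0,0.8,0,70,0.01,0,1.6,0,70,0.01,0,2.2,0,70,0.01,0,2.5,0,70,0.01,0,2.5,0,10,0.01,0,2.5,0,10,0.01,0,2.5,0,10,0.01,0,2.5,0,10,0.01,0,2.5,0,10,0.01,0,2.5,0,10,0.01,0,2.5,0,10,0.01,0,2.5,0,10]}}

```text
time_s: 19.08
ee_pos: [0.596, -0.0835, 0.0956]
eef_rot: [179.9, 0.0, 87.6]
force: [0.1, -0.1, 2.3]
width: 0.0265
grip_force: 29.9
```

```bash
python3 -c "
from h import *
s=bot.sense();print(s['ee_pos'],s['eef_rot'],s['force'],s['moment'],s['width'],s['grip_force'],s['joint_pos'])"
```

```text
[ 0.59604493 -0.08350159  0.09558966] [1.79947348e+02 7.17630525e-03 8.76018919e+01] [ 0.09272495 -0.07302932  2.32558012] [ 0.02921365  0.0367473  -0.03347974] 0.02653444043934489 29.899911819957197 [-1.52698722e+01  3.63938334e+01  8.58199328e+01  5.59784049e-03
  5.77333060e+01 -1.28747537e+01]
```

>>> {"api": "carry_out", "payload": {"increments": [0,0,0,1,10,0,0,0,2,10,0,0,0,3.2,10,0,0,0,4.4,10,0,0,0,5.6,10,0,0,0,6.8,10,0,0,0,7.6,10,0,0,0,8,10,0,0,0,8,10,0,0,0,8,10]}}

```text
time_s: 19.92
ee_pos: [0.5948, -0.0836, 0.0955]
eef_rot: [-179.9, 0.1, 47.7]
force: [-5.2, -1.0, 5.1]
width: 0.0268
grip_force: 30.0
```

>>> {"api": "carry_out", "payload": {"increments": [0,0,-0.1,0,10,0,0,-0.2,0,10,0,0,-0.2,0,10]}}

```text
time_s: 20.17
ee_pos: [0.5949, -0.0833, 0.0996]
eef_rot: [-179.9, 0.1, 47.6]
force: [-4.3, 0.1, -4.1]
width: 0.0268
grip_force: 29.9
```

```bash
python3 -c "
from h import *
s=bot.sense();print(s['ee_pos'],s['eef_rot'],s['force'],s['moment'],s['width'],s['grip_force'])"
```

```text
[ 0.59494635 -0.08329832  0.09961546] [-1.79865212e+02  6.72684685e-02  4.76237340e+01] [-4.32732994  0.06461218 -4.07171345] [-0.10913297  0.90272783  0.02760048] 0.026771738827191527 29.919244138291106
```

Arbor 4 rose freely. Lift it clear, and meanwhile measure the tray better.

>>> {"api": "carry_out", "payload": {"increments": [0,0,-0.6,0,10,0,0,-1.4,0,10,0,0,-2.4,0,10,0,0,-3.4,0,10,0,0,-4.0,0,10,0,0,-4.0,0,10]}}

```text
time_s: 20.67
ee_pos: [0.5983, -0.0838, 0.205]
eef_rot: [179.5, -0.3, 47.6]
force: [1.0, -0.5, -2.0]
width: 0.0263
grip_force: 29.9
```

Run:
```python
from h import *
S=snap('side','s11');C=snap('scene','k11');s=bot.sense(); print(s['ee_pos'],s['eef_rot'],s['force'],s['width'])
def crop(n,x0,y0,w,h,k):
    return cv2.resize(cv2.imread(f'pics/{n}.png')[y0:y0+h,x0:x0+w],None,fx=k,fy=k,interpolation=cv2.INTER_CUBIC)
cv2.imwrite('pics/c11.png',np.vstack([crop('s11',320,155,100,75,4)[:, :],crop('k11',350,225,133,100,3.0075)[:300,:400]]))
```

```text
[ 0.59617799 -0.08335475  0.20054907] [ 1.79910217e+02 -7.20861366e-02  4.76084764e+01] [-0.51312539  0.20536277 -2.73143721] 0.027104499880162607
```

View pics/c11.png

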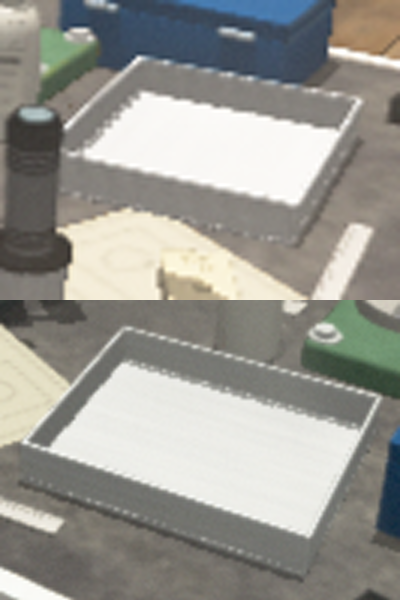

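The crop shows the tray rim corners clearly in both views, and the probe standing upright in its stand. Triangulating the corners.

Run:
```python
from h import *
S,C=load('s11'),load('k11')
sp={'FR':(140,58),'NR':(362,97),'NL':(297,208)}
cp={'FL':(125,27),'FR':(378,96),'NR':(308,238),'NL':(24,143)}
Q={}
for k,c in cp.items():
    cc=(c[0]/3.0075+350,c[1]/3.0075+225); Q[k]=onz(C,*cc,.032); 
    print(k,'scene',Q[k].round(4),end=' ')
    if k in sp:
        ss=(sp[k][0]/4+320,sp[k][1]/4+155); print('side',onz(S,*ss,.032).round(4),'tri',tri((S,*ss),(C,*cc))[0].round(4),end='')
    print()
print(cv2.minAreaRect(np.array([q[:2]*1000 for q in Q.values()],np.float32)), np.mean(list(Q.values()),0))
```

```text
FL scene [ 0.5488 -0.2395  0.032 ] 
FR scene [ 0.5679 -0.4337  0.032 ] side [ 0.5642 -0.4295  0.032 ] tri [ 0.5667 -0.4337  0.0313]
NR scene [ 0.3892 -0.4523  0.032 ] side [ 0.3899 -0.4527  0.032 ] tri [ 0.3896 -0.4522  0.032 ]
NL scene [ 0.3717 -0.2571  0.032 ] side [ 0.3682 -0.2457  0.032 ] tri [ 0.3724 -0.2555  0.0287]
((468.9580993652344, -345.8689880371094), (179.67662048339844, 196.1183624267578), 5.624067783355713) [ 0.46936194 -0.34563798  0.032     ]
```

Run:
```python
from h import *
C=load('scene0')
b=cv2.inRange(cv2.cvtColor(C['frame'],cv2.COLOR_RGB2HSV),(95,110,40),(125,255,255)); b[:,:470]=0
c=max(cv2.findContours(b,0,1)[0],key=cv2.contourArea); h=cv2.approxPolyDP(cv2.convexHull(c),4,True)[:,0]
for p in h: print(p,onz(C,*p,0).round(3),onz(C,*p,.06).round(3),onz(C,*p,.08).round(3))
```

```text
[510 229] [ 0.792 -0.448  0.   ] [ 0.681 -0.469  0.06 ] [ 0.644 -0.476  0.08 ]
[571 247] [ 0.788 -0.589  0.   ] [ 0.677 -0.595  0.06 ] [ 0.64  -0.598  0.08 ]
[542 325] [ 0.468 -0.596  0.   ] [ 0.39  -0.602  0.06 ] [ 0.364 -0.604  0.08 ]
[476 299] [ 0.471 -0.472  0.   ] [ 0.393 -0.491  0.06 ] [ 0.366 -0.498  0.08 ]
[480 271] [ 0.569 -0.447  0.   ] [ 0.481 -0.469  0.06 ] [ 0.451 -0.476  0.08 ]
```

Tray: centre (0.469, -0.346), yaw 5.5°. Carry arbor 4 over.

>>> {"api": "carry_out", "payload": {"increments": [-1,0.3,0,0.8,10,-2.4,0.75,0,1.8,10,-3.8,1.2,0,2.8,10,-5.2,1.6,0,3.8,10,-6.6,2.05,0,4.8,10,-8,2.5,0,5.8,10,-9.4,2.9,0,6.8,10,-10.8,3.35,0,7.8,10,-12.2,3.8,0,8.42,10,-13.4,4.2,0,8.42,10,-13.98,4.35,0,8.42,10,-13.98,4.35,0,8.42,10]}}

```text
time_s: 21.77
ee_pos: [0.4383, -0.4174, 0.1982]
eef_rot: [-179.9, 0.1, 5.3]
force: [0.1, 0.1, -1.3]
width: 0.0268
grip_force: 29.9
```

>>> {"api": "carry_out", "payload": {"increments": [0,0,1,0,10,0,0,2,0,10,0,0,3,0,10,0,0,3.8,0,10,0,0,4.2,0,10,0,0,4.4,0,10,0,0,4.4,0,10,0,0,4.4,0,10]}}

```text
time_s: 22.43
ee_pos: [0.4411, -0.4149, 0.0909]
eef_rot: [180.0, -0.0, 5.5]
force: [0.3, 0.5, -1.4]
width: 0.0264
grip_force: 29.9
```

```bash
python3 -c "
from h import *
s=bot.sense();print(s['ee_pos'],s['eef_rot'],s['force'],s['moment'],s['width'],s['grip_force'],s['joint_pos'])"
```

```text
[ 0.44109436 -0.41487     0.09094574] [ 1.79952221e+02 -4.81362976e-02  5.53313266e+00] [ 0.34917374  0.48829211 -1.37628414] [ 0.05056838  0.09970815 -0.03157339] 0.02644874202385229 29.88736828090623 [-5.04998267e+01  3.70455521e+01  8.54008540e+01  1.56857119e-02
  5.74870743e+01  3.39586375e+01]
```

>>> {"api": "carry_out", "payload": {"increments": [0,0,0.12,0,10,0.3,0,0.12,0,10,0.7,0,0.12,0,10,1.1,0,0.12,0,45,1.5,0,0.12,0,45,1.7,0,0,0,45,1.7,0,-0.5,0,45,1.7,0,-1.5,0,45,1.7,0,-2.8,0,70,1.7,0,-4,0,70,1.7,0,-4.4,0,70,1.7,0,-4.4,0,70]}}

```text
time_s: 23.43
ee_pos: [0.4843, -0.4118, 0.2041]
eef_rot: [179.7, -0.3, 5.5]
force: [0.1, -0.5, -0.2]
width: 0.0667
grip_force: 0.0
```

Run:
```python
from h import *
W=snap('wrist','w12');S=snap('side','s12');C=snap('scene','k12');s=bot.sense(); print(s['ee_pos'],s['eef_rot'],s['force'],s['width'],s['joint_pos'])
# darkness within tray floor, scene view: coords of non-white pixels in tray frame
c=np.array([.469,-.346]);a=np.radians(5.5);T=np.array([[np.cos(a),np.sin(a)],[-np.sin(a),np.cos(a)]])
g=cv2.cvtColor(C['frame'],cv2.COLOR_RGB2GRAY);g0=cv2.cvtColor(load('k11')['frame'],cv2.COLOR_RGB2GRAY)
print('scene map (rows x -80..80, cols y 90..-90), value now-before')
for x in range(-80,81,16):
    r=[]
    for y in range(88,-89,-11):
        w=c+T.T@[x/1e3,y/1e3]; u,v=proj(C,[*w,.015]).round().astype(int); r.append(int(g[v,u])-int(g0[v,u]))
    print(x,r)
```

```text
[ 0.48234653 -0.41019235  0.19859713] [-1.79881335e+02  8.85798869e-02  5.50858253e+00] [ 0.33629738  0.06085468 -0.83817602] 0.07003227128311816 [-4.73089553e+01  3.34544722e+01  7.32352092e+01  1.19214116e-03
  7.34583941e+01  3.71822130e+01]
scene map (rows x -80..80, cols y 90..-90), value now-before
-80 [-2, -4, -3, 1, -2, 4, 1, 0, -1, -1, -2, 1, 6, 1, -2, 0, -2]
-64 [-14, -18, -15, -40, -6, -67, -56, -85, -3, -69, -90, -87, -85, -80, -86, -85, -72]
-48 [-17, -17, -19, -16, -15, -18, -16, -116, -113, -114, -116, -113, -112, -112, -84, -84, -81]
-32 [-15, -17, -16, -18, -17, -17, -19, -113, -114, -116, -85, -81, -114, -112, -110, -103, -31]
-16 [-11, -18, -17, -18, -16, -17, -18, -22, -20, -9, -59, -4, 1, -84, -113, -16, -20]
0 [3, -15, -17, -16, -19, -19, -16, -18, -17, -19, -17, -17, -18, -56, -128, -20, -18]
16 [1, 4, 0, -13, -20, -18, -14, -2, -17, -17, -20, -17, -18, -77, -127, -16, -17]
32 [2, 1, 1, 1, -1, -20, -18, -20, -20, -19, -21, -18, -25, -58, -93, -89, -17]
48 [2, 2, 3, 2, 2, 2, -14, -19, -21, -17, -21, -21, -69, -54, -82, -30, -18]
64 [5, 3, 2, 2, 2, 3, 1, -4, -4, -21, -24, -22, -85, -55, -105, -23, -18]
80 [1, 3, -2, -2, 2, 1, 0, -3, -3, -5, -10, -7, 2, 60, 25, 0, -2]
```

Arbor 4 lies in the tray along x. Next is arbor 3.

>>> {"api": "carry_out", "payload": {"increments": [0.4,-1,0,-1.3,70,0.9,-2.3,0,-2.7,70,1.5,-3.7,0,-4.1,70,2.1,-5.2,0,-5.5,70,2.7,-6.7,0,-6.9,70,3.3,-8.2,0,-8.3,70,3.9,-9.7,0,-9.7,70,4.5,-11.2,0,-11.1,70,5.1,-12.7,0,-12.5,70,5.7,-14.2,0,-13.9,70,6.15,-15.33,0,-15.3,70,6.15,-15.33,0,-16.42,70]}}

```text
time_s: 24.58
ee_pos: [0.599, -0.0086, 0.1979]
eef_rot: [-179.8, -0.1, 88.3]
force: [-0.5, 0.3, -0.4]
width: 0.0698
grip_force: 0.0
```

>>> {"api": "carry_out", "payload": {"increments": [0,0,0.8,0,70,0,0,1.6,0,70,0,0,1.6,0,70,0,0,1.6,0,70]}}

```text
time_s: 24.92
ee_pos: [0.5977, -0.0144, 0.1579]
eef_rot: [-179.7, -0.0, 87.6]
force: [0.2, 0.1, -0.1]
width: 0.0699
grip_force: 0.0
```

```bash
cat > chk.py <<'E'
from h import *
import sys
a=int(sys.argv[1]);n='wa%d'%a
W=snap('wrist',n);s=bot.sense(); print(s['ee_pos'],s['eef_rot'],s['force'],s['width'])
X={1:(.6043,.1258,.099),2:(.6015,.056,.099),3:(.5987,-.014,.099)}[a]
q=proj(W,X);p=np.array(s['ee_pos']);g=cv2.cvtColor(W['frame'],cv2.COLOR_RGB2GRAY)
c=cv2.HoughCircles(cv2.medianBlur(g,3),cv2.HOUGH_GRADIENT,1,8,param1=80,param2=14,minRadius=3,maxRadius=30)
if c is not None:
    for u,v,r in c[0]:
        if np.hypot(u-q[0],v-q[1])<12: print('circle',u,v,r,onz(W,u,v,.099).round(4))
print('expected',q)
y=np.radians(s['eef_rot'][2]); d=np.array(X[:2])-p[:2]
print('go x,y,z units',d@[np.cos(y),np.sin(y)]/.025,d@[np.sin(y),-np.cos(y)]/.025,(p[2]-.0955)/.025,'turn',(s['eef_rot'][2]-87.6)/5)
E
python3 chk.py 3
```

```text
[ 0.59865063 -0.01464586  0.15939405] [-1.79870666e+02 -1.31922845e-02  8.75869304e+01] [0.12752752 0.70715157 1.05973233] 0.0699562106811312
circle 318.5 213.5 21.6 [ 0.5991 -0.0082  0.099 ]
circle 310.5 217.5 28.3 [ 0.5943 -0.0105  0.099 ]
circle 318.5 224.5 21.6 [ 0.5988 -0.0151  0.099 ]
circle 326.5 218.5 12.1 [ 0.6037 -0.0115  0.099 ]
expected [318.2533722  222.83311338]
go x,y,z units 0.02589480140931721 0.000885298750057125 2.555761926817298 turn -0.0026139243514961665
```

>>> {"api": "carry_out", "payload": {"increments": [0.04,0,0.8,0,70,0.04,0,1.6,0,70,0.04,0,2.2,0,70,0.04,0,2.52,0,70,0.04,0,2.52,0,10,0.04,0,2.52,0,10,0.04,0,2.52,0,10,0.04,0,2.52,0,10,0.04,0,2.52,0,10,0.04,0,2.52,0,10,0.04,0,2.52,0,10,0.04,0,2.52,0,10]}}

```text
time_s: 25.97
ee_pos: [0.5992, -0.0136, 0.0976]
eef_rot: [180.0, 0.0, 87.6]
force: [0.0, 0.4, 1.6]
width: 0.0269
grip_force: 29.9
```

>>> {"api": "carry_out", "payload": {"increments": [0,0,0,1,10,0,0,0,2,10,0,0,0,3.2,10,0,0,0,4.4,10,0,0,0,5.6,10,0,0,0,6.8,10,0,0,0,7.6,10,0,0,0,8,10,0,0,0,8,10,0,0,0,8,10]}}

```text
time_s: 26.8
ee_pos: [0.5979, -0.0136, 0.0975]
eef_rot: [-179.9, 0.1, 47.6]
force: [-4.5, -0.0, 4.4]
width: 0.0269
grip_force: 29.9
```

>>> {"api": "carry_out", "payload": {"increments": [0,0,-0.1,0,10,0,0,-0.2,0,10,0,0,-0.2,0,10]}}

```text
time_s: 27.05
ee_pos: [0.5982, -0.0135, 0.1017]
eef_rot: [-179.9, 0.1, 47.6]
force: [-3.9, -0.7, -4.1]
width: 0.0267
grip_force: 29.9
```

>>> {"api": "carry_out", "payload": {"increments": [0,0,-0.6,0,10,0,0,-1.4,0,10,0,0,-2.4,0,10,0,0,-3.4,0,10,0,0,-4.0,0,10,0,0,-4.0,0,10]}}

```text
time_s: 27.55
ee_pos: [0.6016, -0.0137, 0.207]
eef_rot: [179.6, -0.3, 47.6]
force: [0.9, 0.6, -1.1]
width: 0.0268
grip_force: 29.9
```

```bash
cat > tray.py <<'E'
from h import *
import sys
S=snap('side','st'+sys.argv[1]);C=snap('scene','kt'+sys.argv[1]);s=bot.sense();print(s['ee_pos'],s['eef_rot'],s['force'],s['width'])
def shift(ref,d,X):
    a=load(ref)
    u,v=proj(a,X).round().astype(int);e=lambda f:cv2.cvtColor(f,cv2.COLOR_RGB2GRAY)
    T=e(a['frame'])[v-8:v+9,u-8:u+9];R=e(d['frame'])[v-40:v+41,u-40:u+41];m=cv2.matchTemplate(R,T,cv2.TM_CCOEFF_NORMED);_,q,_,l=cv2.minMaxLoc(m);return round(q,2),l[0]-32,l[1]-32
for X in((.5488,-.2395,.032),(.5679,-.4337,.032),(.3892,-.4523,.032),(.3717,-.2571,.032)): print('scene',shift('k11',C,X),'side',shift('s11',S,X))
E
python3 tray.py 1
```

```text
[ 0.59946479 -0.01350502  0.20262328] [ 1.79911594e+02 -8.01740693e-02  4.75962950e+01] [-0.63826096 -0.25441348 -1.87958828] 0.02660620122264661
scene (0.99, 0, 0) side (0.99, 0, 0)
scene (0.99, 0, 0) side (0.85, 0, 0)
scene (1.0, 0, 0) side (0.98, 0, 0)
scene (1.0, 0, 0) side (1.0, 0, 0)
```

>>> {"api": "carry_out", "payload": {"increments": [-1.1,0.3,0,0.8,10,-2.6,0.8,0,1.8,10,-4.1,1.25,0,2.8,10,-5.6,1.7,0,3.8,10,-7.1,2.2,0,4.8,10,-8.6,2.65,0,5.8,10,-10.1,3.1,0,6.8,10,-11.6,3.55,0,7.8,10,-13.1,4.05,0,8.42,10,-14.4,4.45,0,8.42,10,-15.15,4.66,0,8.42,10,-15.15,4.66,0,8.42,10]}}

```text
time_s: 28.65
ee_pos: [0.4272, -0.3752, 0.2002]
eef_rot: [-180.0, 0.1, 5.2]
force: [1.1, 0.2, -2.2]
width: 0.0268
grip_force: 29.9
```

>>> {"api": "carry_out", "payload": {"increments": [0,0,1,0,10,0,0,2,0,10,0,0,3,0,10,0,0,3.8,0,10,0,0,4.2,0,10,0,0,4.35,0,10,0,0,4.35,0,10,0,0,4.35,0,10]}}

```text
time_s: 29.32
ee_pos: [0.4302, -0.372, 0.0941]
eef_rot: [180.0, -0.0, 5.5]
force: [0.3, -0.7, -1.3]
width: 0.0264
grip_force: 29.9
```

>>> {"api": "carry_out", "payload": {"increments": [0,0,0.16,0,10,0.3,0,0.16,0,10,0.7,0,0.16,0,10,1.1,0,0.16,0,42,1.5,0,0.16,0,42,1.7,0,0,0,42,1.7,0,-0.5,0,42,1.7,0,-1.5,0,42,1.7,0,-2.8,0,70,1.7,0,-4,0,70,1.7,0,-4.4,0,70,1.7,0,-4.4,0,70]}}

```text
time_s: 30.32
ee_pos: [0.4736, -0.3687, 0.2072]
eef_rot: [179.7, -0.3, 5.5]
force: [-0.3, -0.6, -1.1]
width: 0.0641
grip_force: 0.0
```

```bash
cat > map.py <<'E'
from h import *
import sys
C=snap('scene','km'+sys.argv[1]);s=bot.sense(); print(s['ee_pos'],s['eef_rot'],s['force'],s['width'])
c=np.array([.469,-.346]);a=np.radians(5.5);T=np.array([[np.cos(a),np.sin(a)],[-np.sin(a),np.cos(a)]])
g=cv2.cvtColor(C['frame'],cv2.COLOR_RGB2GRAY)
for x in range(-80,81,16):
    r=[]
    for y in range(88,-89,-8):
        w=c+T.T@[x/1e3,y/1e3]; u,v=proj(C,[*w,.015]).round().astype(int); r.append(int(g[v,u]))
    print(x,r)
E
python3 map.py 1
```

```text
[ 0.47269298 -0.36794561  0.20465117] [ 1.79871205e+02 -1.06854134e-01  5.52635460e+00] [-0.01341429 -0.25519946 -0.32080663] 0.06734590834437158
-80 [115, 117, 114, 118, 115, 121, 121, 119, 119, 118, 118, 118, 119, 119, 118, 121, 118, 118, 118, 118, 121, 121, 118]
-64 [225, 223, 232, 192, 123, 121, 152, 146, 140, 143, 135, 173, 174, 162, 159, 161, 158, 157, 156, 157, 155, 222, 237]
-48 [223, 224, 223, 222, 123, 126, 125, 127, 128, 124, 137, 132, 130, 128, 152, 160, 160, 162, 173, 159, 161, 161, 159]
-32 [227, 225, 224, 223, 146, 125, 128, 146, 129, 162, 162, 207, 155, 157, 148, 153, 215, 171, 188, 177, 157, 162, 161]
-16 [224, 224, 223, 222, 224, 224, 223, 241, 242, 225, 225, 225, 202, 147, 141, 229, 224, 225, 134, 133, 168, 225, 225]
0 [226, 224, 224, 225, 224, 224, 224, 223, 224, 224, 223, 225, 207, 168, 125, 220, 223, 221, 164, 116, 143, 221, 221]
16 [226, 222, 221, 224, 232, 222, 220, 221, 220, 219, 222, 222, 121, 166, 109, 211, 221, 213, 168, 158, 147, 221, 224]
32 [237, 239, 237, 221, 219, 217, 219, 218, 219, 217, 219, 209, 177, 175, 119, 138, 219, 154, 118, 151, 127, 219, 223]
48 [241, 240, 240, 238, 238, 219, 219, 217, 219, 219, 218, 137, 181, 181, 127, 203, 220, 157, 182, 165, 115, 223, 225]
64 [234, 235, 234, 235, 233, 231, 232, 232, 213, 209, 213, 117, 155, 129, 149, 208, 205, 144, 176, 128, 153, 212, 217]
80 [120, 125, 124, 123, 120, 121, 127, 126, 122, 121, 118, 146, 185, 167, 124, 123, 121, 178, 185, 152, 120, 115, 120]
```

Arbors 4 and 3 both lie in the tray. Next is arbor 2.

>>> {"api": "carry_out", "payload": {"increments": [0.4,-1,0,-1.3,70,0.9,-2.3,0,-2.7,70,1.5,-3.8,0,-4.1,70,2.1,-5.3,0,-5.5,70,2.7,-6.8,0,-6.9,70,3.3,-8.3,0,-8.3,70,3.9,-9.8,0,-9.7,70,4.5,-11.3,0,-11.1,70,5.1,-12.8,0,-12.5,70,5.8,-14.3,0,-13.9,70,6.4,-15.6,0,-15.3,70,6.75,-16.39,0,-16.42,70]}}

```text
time_s: 31.37
ee_pos: [0.6004, 0.0602, 0.201]
eef_rot: [-179.8, -0.1, 88.1]
force: [-0.2, -0.8, -1.1]
width: 0.0699
grip_force: 0.0
```

>>> {"api": "carry_out", "payload": {"increments": [0,0,0.5,0,70,0,0,1.2,0,70,0,0,1.8,0,70,0,0,1.8,0,70,0,0,1.8,0,70]}}

```text
time_s: 31.78
ee_pos: [0.5995, 0.0564, 0.1562]
eef_rot: [-179.7, 0.0, 87.6]
force: [-0.2, -0.1, 0.5]
width: 0.0701
grip_force: 0.0
```

```bash
python3 chk.py 2
```

```text
[0.60035429 0.0562649  0.15761048] [-1.79884959e+02  1.12780265e-03  8.75926511e+01] [-0.73494575  0.3624396   0.32747156] 0.07005074351306474
circle 319.5 215.5 21.7 [0.6015 0.0618 0.099 ]
circle 327.5 222.5 13.8 [0.606  0.0573 0.099 ]
circle 310.5 220.5 15.8 [0.5961 0.059  0.099 ]
circle 326.5 233.5 10.5 [0.6052 0.0505 0.099 ]
circle 315.5 227.5 9.1 [0.5988 0.0545 0.099 ]
expected [319.94130276 224.92606828]
go x,y,z units -0.008661535186225032 0.046232820979174354 2.4844190275363074 turn -0.0014697731650159084
```

>>> {"api": "carry_out", "payload": {"increments": [0,0.05,0.8,0,70,0,0.05,1.6,0,70,0,0.05,2.2,0,70,0,0.05,2.46,0,70,0,0.05,2.46,0,10,0,0.05,2.46,0,10,0,0.05,2.46,0,10,0,0.05,2.46,0,10,0,0.05,2.46,0,10,0,0.05,2.46,0,10,0,0.05,2.46,0,10,0,0.05,2.46,0,10]}}

```text
time_s: 32.83
ee_pos: [0.6021, 0.0562, 0.0973]
eef_rot: [180.0, -0.0, 87.6]
force: [-0.5, 0.0, 1.7]
width: 0.0267
grip_force: 29.9
```

>>> {"api": "carry_out", "payload": {"increments": [0,0,0,1,10,0,0,0,2,10,0,0,0,3.2,10,0,0,0,4.4,10,0,0,0,5.6,10,0,0,0,6.8,10,0,0,0,7.6,10,0,0,0,8,10,0,0,0,8,10,0,0,0,8,10]}}

```text
time_s: 33.67
ee_pos: [0.6009, 0.0562, 0.0973]
eef_rot: [-179.9, 0.1, 47.7]
force: [-4.7, -0.6, 4.0]
width: 0.0264
grip_force: 30.0
```

>>> {"api": "carry_out", "payload": {"increments": [0,0,-0.1,0,10,0,0,-0.2,0,10,0,0,-0.2,0,10]}}

```text
time_s: 33.92
ee_pos: [0.6011, 0.0563, 0.1013]
eef_rot: [-179.9, 0.1, 47.6]
force: [-4.1, -0.0, -3.6]
width: 0.0267
grip_force: 29.9
```

>>> {"api": "carry_out", "payload": {"increments": [0,0,-0.6,0,10,0,0,-1.4,0,10,0,0,-2.4,0,10,0,0,-3.4,0,10,0,0,-4.0,0,10,0,0,-4.0,0,10]}}

```text
time_s: 34.42
ee_pos: [0.6046, 0.0563, 0.2068]
eef_rot: [179.6, -0.4, 47.6]
force: [1.0, 0.2, -0.9]
width: 0.0265
grip_force: 29.9
```

```bash
python3 tray.py 2
```

```text
[0.60241424 0.0562833  0.20239239] [ 1.79912606e+02 -9.31324948e-02  4.75959201e+01] [-0.10072907  0.11735093 -3.346464  ] 0.026553201238431492
scene (0.99, 0, 0) side (0.99, 0, 0)
scene (0.99, 0, 0) side (0.85, 0, 0)
scene (1.0, 0, 0) side (0.98, 0, 0)
scene (1.0, 0, 0) side (1.0, 0, 0)
```

>>> {"api": "carry_out", "payload": {"increments": [-1.1,0.35,0,0.8,10,-2.6,0.8,0,1.8,10,-4.1,1.3,0,2.8,10,-5.6,1.8,0,3.8,10,-7.1,2.25,0,4.8,10,-8.6,2.75,0,5.8,10,-10.1,3.2,0,6.8,10,-11.6,3.7,0,7.8,10,-13.1,4.2,0,8.42,10,-14.6,4.65,0,8.42,10,-15.8,5.05,0,8.42,10,-16.12,5.14,0,8.42,10]}}

```text
time_s: 35.52
ee_pos: [0.4227, -0.3318, 0.2003]
eef_rot: [-180.0, 0.1, 5.3]
force: [0.3, -0.8, -1.8]
width: 0.0269
grip_force: 29.9
```

>>> {"api": "carry_out", "payload": {"increments": [0,0,0.5,0,10,0,0,1.5,0,10,0,0,2.7,0,10,0,0,3.7,0,10,0,0,4.2,0,10,0,0,4.35,0,10,0,0,4.4,0,10,0,0,4.4,0,10,0,0,4.4,0,10]}}

```text
time_s: 36.27
ee_pos: [0.4257, -0.3283, 0.0928]
eef_rot: [179.9, -0.1, 5.5]
force: [-0.2, -0.7, -0.9]
width: 0.0265
grip_force: 29.9
```

>>> {"api": "carry_out", "payload": {"increments": [0,0,0.12,0,10,0.3,0,0.12,0,10,0.7,0,0.12,0,10,1.1,0,0.12,0,42,1.5,0,0.12,0,42,1.7,0,0,0,42,1.7,0,-0.5,0,42,1.7,0,-1.5,0,42,1.7,0,-2.8,0,70,1.7,0,-4,0,70,1.7,0,-4.4,0,70,1.7,0,-4.4,0,70]}}

```text
time_s: 37.27
ee_pos: [0.469, -0.3248, 0.2054]
eef_rot: [179.7, -0.3, 5.5]
force: [0.6, -0.0, 0.0]
width: 0.064
grip_force: 0.0
```

```bash
python3 map.py 2
```

```text
[ 0.46807828 -0.3241358   0.20295378] [ 1.79883839e+02 -1.06287190e-01  5.52389603e+00] [-0.04821836  0.65072224 -0.05181756] 0.06748732528789189
-80 [118, 120, 123, 124, 121, 124, 124, 125, 125, 123, 125, 123, 120, 122, 120, 122, 125, 126, 122, 127, 127, 122, 127]
-64 [153, 149, 152, 135, 135, 126, 156, 157, 157, 162, 164, 186, 177, 165, 161, 175, 229, 200, 230, 231, 220, 229, 246]
-48 [126, 127, 129, 126, 129, 158, 126, 131, 130, 132, 164, 167, 164, 190, 165, 167, 165, 176, 168, 165, 165, 176, 245]
-32 [136, 161, 141, 136, 166, 167, 184, 179, 160, 144, 220, 219, 175, 196, 167, 167, 166, 167, 185, 168, 167, 239, 244]
-16 [228, 229, 241, 235, 243, 234, 239, 193, 131, 229, 244, 228, 188, 149, 145, 231, 231, 230, 147, 135, 177, 229, 239]
0 [231, 229, 229, 229, 227, 228, 229, 186, 157, 132, 228, 228, 206, 147, 129, 225, 226, 227, 190, 117, 150, 227, 226]
16 [228, 227, 226, 225, 225, 227, 133, 151, 109, 130, 226, 226, 120, 172, 111, 206, 226, 219, 171, 161, 153, 227, 229]
32 [225, 224, 225, 223, 225, 223, 172, 187, 156, 123, 206, 215, 184, 181, 118, 140, 223, 159, 122, 155, 131, 227, 228]
48 [227, 226, 225, 224, 223, 216, 176, 193, 162, 135, 222, 140, 188, 189, 131, 207, 223, 161, 189, 171, 120, 226, 228]
64 [239, 239, 237, 219, 217, 207, 140, 139, 145, 196, 218, 122, 157, 135, 149, 216, 213, 148, 185, 131, 163, 239, 240]
80 [121, 124, 124, 125, 123, 136, 191, 189, 130, 124, 119, 152, 189, 175, 129, 124, 130, 184, 189, 155, 128, 121, 125]
```

Third one lying at y≈+25. Last: arbor 1.

>>> {"api": "carry_out", "payload": {"increments": [0.5,-1.2,0,-1.3,70,1.1,-2.7,0,-2.7,70,1.7,-4.2,0,-4.1,70,2.3,-5.7,0,-5.5,70,2.9,-7.2,0,-6.9,70,3.5,-8.7,0,-8.3,70,4.1,-10.2,0,-9.7,70,4.7,-11.7,0,-11.1,70,5.3,-13.2,0,-12.5,70,5.9,-14.7,0,-13.9,70,6.5,-16.2,0,-15.3,70,7.15,-17.39,0,-16.42,70]}}

```text
time_s: 38.32
ee_pos: [0.6026, 0.129, 0.1995]
eef_rot: [-179.8, 0.0, 88.0]
force: [0.9, 0.1, -0.1]
width: 0.0702
grip_force: 0.0
```

>>> {"api": "carry_out", "payload": {"increments": [0,0,0.2,0,70,0,0,1,0,70,0,0,1.75,0,70,0,0,1.75,0,70,0,0,1.75,0,70]}}

```text
time_s: 38.73
ee_pos: [0.6024, 0.1256, 0.1558]
eef_rot: [-179.7, 0.0, 87.6]
force: [0.1, -0.1, 0.2]
width: 0.0704
grip_force: 0.0
```

```bash
python3 chk.py 1
```

```text
[0.6033257  0.12556351 0.15742246] [-1.79887464e+02  1.60728245e-02  8.75570818e+01] [ 0.34809871 -0.58616792  0.09030846] 0.07013399298143845
circle 322.5 215.5 19.4 [0.606 0.131 0.099]
circle 321.5 224.5 17.2 [0.6052 0.1255 0.099 ]
circle 311.5 218.5 14.9 [0.5995 0.1294 0.099 ]
circle 329.5 223.5 9.1 [0.6099 0.1259 0.099 ]
circle 320.5 232.5 4.6 [0.6044 0.1205 0.099 ]
expected [319.90486583 224.05161544]
go x,y,z units 0.011112289984868054 0.03853353655757497 2.476898241621408 turn -0.008583635420771429
```

>>> {"api": "carry_out", "payload": {"increments": [0.02,0.04,0.8,0,70,0.02,0.04,1.6,0,70,0.02,0.04,2.2,0,70,0.02,0.04,2.46,0,70,0.02,0.04,2.46,0,10,0.02,0.04,2.46,0,10,0.02,0.04,2.46,0,10,0.02,0.04,2.46,0,10,0.02,0.04,2.46,0,10,0.02,0.04,2.46,0,10,0.02,0.04,2.46,0,10,0.02,0.04,2.46,0,10]}}

```text
time_s: 39.78
ee_pos: [0.6049, 0.1264, 0.0971]
eef_rot: [179.9, -0.0, 87.6]
force: [0.2, -0.0, 1.3]
width: 0.0267
grip_force: 29.9
```

>>> {"api": "carry_out", "payload": {"increments": [0,0,0,1,10,0,0,0,2,10,0,0,0,3.2,10,0,0,0,4.4,10,0,0,0,5.6,10,0,0,0,6.8,10,0,0,0,7.6,10,0,0,0,8,10,0,0,0,8,10,0,0,0,8,10]}}

```text
time_s: 40.62
ee_pos: [0.6039, 0.1263, 0.097]
eef_rot: [-179.9, 0.1, 47.7]
force: [-4.3, -1.2, 5.1]
width: 0.0271
grip_force: 30.0
```

>>> {"api": "carry_out", "payload": {"increments": [0,0,-0.1,0,10,0,0,-0.2,0,10,0,0,-0.2,0,10]}}

```text
time_s: 40.87
ee_pos: [0.6038, 0.1263, 0.1009]
eef_rot: [-179.9, 0.1, 47.6]
force: [-2.7, -0.5, -5.9]
width: 0.0269
grip_force: 29.9
```

>>> {"api": "carry_out", "payload": {"increments": [0,0,-0.6,0,10,0,0,-1.4,0,10,0,0,-2.4,0,10,0,0,-3.4,0,10,0,0,-4.0,0,10,0,0,-4.0,0,10]}}

```text
time_s: 41.37
ee_pos: [0.6073, 0.1267, 0.2067]
eef_rot: [179.6, -0.4, 47.6]
force: [1.5, 0.4, -0.3]
width: 0.0267
grip_force: 29.9
```

```bash
python3 tray.py 3
```

```text
[0.60514868 0.12647161 0.20215091] [ 1.79919730e+02 -1.02876865e-01  4.76051931e+01] [-0.52659635 -1.06007592 -2.25889316] 0.02686012395979539
scene (0.99, 0, 0) side (0.99, 0, 0)
scene (0.99, 0, 0) side (0.85, 0, 0)
scene (1.0, 0, 0) side (0.98, 0, 0)
scene (1.0, 0, 0) side (1.0, 0, 0)
```

>>> {"api": "carry_out", "payload": {"increments": [-1.2,0.4,0,0.8,10,-2.75,0.9,0,1.8,10,-4.3,1.4,0,2.8,10,-5.85,1.9,0,3.8,10,-7.4,2.4,0,4.8,10,-8.95,2.95,0,5.8,10,-10.5,3.45,0,6.8,10,-12.05,3.95,0,7.8,10,-13.6,4.45,0,8.42,10,-15.15,5,0,8.42,10,-16.5,5.4,0,8.42,10,-17.03,5.59,0,8.42,10]}}

```text
time_s: 42.47
ee_pos: [0.4184, -0.2857, 0.2002]
eef_rot: [-180.0, 0.1, 5.3]
force: [-0.1, -1.2, -1.8]
width: 0.0267
grip_force: 29.9
```

>>> {"api": "carry_out", "payload": {"increments": [0,0,0.3,0,10,0,0,1.2,0,10,0,0,2.5,0,10,0,0,3.6,0,10,0,0,4.2,0,10,0,0,4.35,0,10,0,0,4.4,0,10,0,0,4.4,0,10,0,0,4.4,0,10]}}

```text
time_s: 43.22
ee_pos: [0.4215, -0.2824, 0.0926]
eef_rot: [179.9, -0.1, 5.5]
force: [0.2, -0.1, -0.7]
width: 0.0262
grip_force: 29.9
```

Release, then back off high and clear.

>>> {"api": "carry_out", "payload": {"increments": [0,0,0.12,0,10,0.3,0,0.12,0,10,0.7,0,0.12,0,10,1.1,0,0.12,0,42,1.5,0,0.12,0,42,1.7,0,0,0,42,1.7,0,-0.5,0,42,1.7,0,-1.5,0,42,1.7,0,-2.8,0,70,1.7,0,-4,0,70,1.7,0,-5.5,0,70,1.7,0,-6.5,0,70]}}

```text
time_s: 44.22
ee_pos: [0.464, -0.2784, 0.2581]
eef_rot: [179.8, -0.2, 5.5]
force: [1.6, -0.1, -0.1]
width: 0.0639
grip_force: 0.0
```

>>> {"api": "carry_out", "payload": {"increments": [1,-1.2,0,0,70,2,-2.4,0,0,70,3,-3.6,0,0,70,4,-4.8,0,0,70,5,-6,0,0,70,5,-7.5,0,0,70,5,-9,0,0,70,5,-9,0,0,70,5,-9,0,0,70]}}

```text
time_s: 44.97
ee_pos: [0.5662, -0.04, 0.2547]
eef_rot: [180.0, -0.0, 5.7]
force: [0.1, -0.4, 0.7]
width: 0.0704
grip_force: 0.0
```

Run:
```python
from h import *
S=snap('side','sf');C=snap('scene','kf');s=bot.sense(); print(s['ee_pos'],s['force'],s['width'])
def crop(n,x0,y0,w,h,k):
    return cv2.resize(cv2.imread(f'pics/{n}.png')[y0:y0+h,x0:x0+w],None,fx=k,fy=k,interpolation=cv2.INTER_CUBIC)
a=np.vstack([crop('sf',310,150,100,75,4),crop('kf',350,225,133,100,3.0075)[:300,:400]])
b=np.vstack([crop('sf',210,180,160,120,2.5),crop('kf',230,140,160,120,2.5)])
cv2.imwrite('pics/final.png',np.hstack([a,b]))
```

```text
[ 0.56628362 -0.0425609   0.25458681] [ 0.43294187 -0.08389606  0.06334456] 0.07012446099893097
```

View pics/final.png

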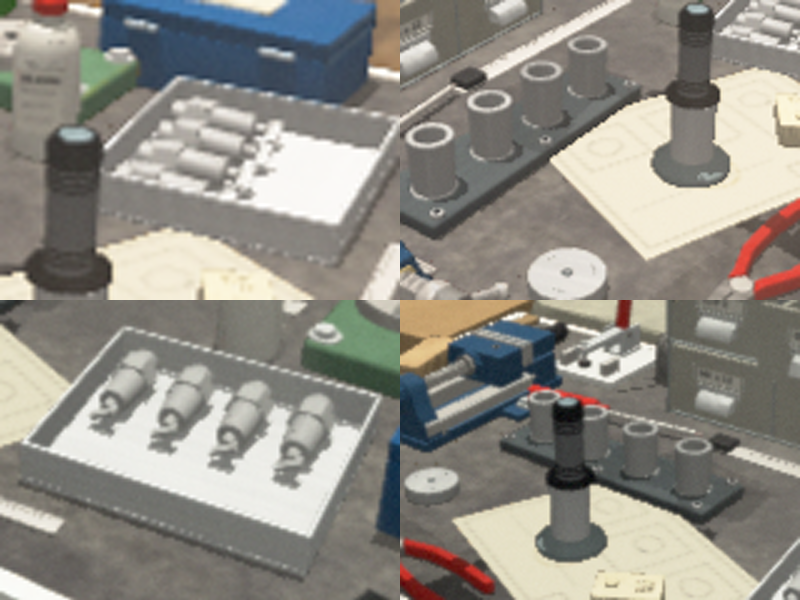

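The final picture shows all four arbors lying inside the tray (scene crop (120–310, 380–440)) and the four sleeves empty. The probe is upright in its stand with its collar on the rim, and the reference block is flat.

```bash
python3 -c "
from cell import job
print(job.hand_in())"
```

```text
the job is handed in; nothing more can be done
None
```

I took all six readings in order, put the probe back upright in its stand, laid all four arbors in the tray, and handed the job in at about 45 s; hand-in returned no verdict.

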